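Balance a casting on a height gauge's dome and hold the gauge slide at its mark

ROBOT

A 6-joint arm with a two-finger parallel gripper is mounted at the origin on a cart in front of the work surface, level with it; the furniture and walls round the work are solid. World frame = base frame: x ahead of the robot, y to its left, z up, the work surface at z = 0. Lengths are in m, angles in rad, forces in N, time in s.
With the tool pointing down it reaches from about 0.375 to 0.975 m from the base axis. Payload 3.8 kg.
Tool frame: the origin (TCP) lies midway between the tips of the shut fingers; the grasp point (between the pads) lies 19 mm behind it; z points along the fingers, y is the direction in which the jaws open and shut (so a half turn about z gives the same grasp; the last joint's range is limited). The gripper opens to 85 mm and grips with 20 to 120 N. Pads are 22 mm wide; open, the fingers measure 114 mm over their backs; the gripper's body (76 mm by 85 mm) begins 54 mm behind the grasp point. The pads swing forward as they close: fully open they stand 13 mm farther back than shut.
Start: joints at [1.206, 0.264, 1.604, -0, 1.274, -0.037], TCP at [0.217, 0.639, 0.231] pointing down, gripper open.
Joint ranges: [-2.63, 2.63], [-0.94, 2.18], [0.31, 2.57], [-1.31, 4.45], [0, 2.66], [-2.55, 2.55]. Speed limits (rad/s): [2.57, 2.57, 3.14, 3.14, 3.14, 3.14].

INTERFACE

Orientations are given as a rotation vector (axis times angle).
In Python, from workcell import bot gives the robot as it stands.
- The arm moves only by the shell command python3 -m inch 'ROWS' [FORCE]. ROWS is JSON, a list of rows, each an object of numbers: "dx", "dy", "dz": the shift along the tool's x, y, z in m; "ax", "ay", "az": the turn, a rotation vector about the tool's x, y, z in degrees; "fingers": the opening, from -1 (shut) to 1 (fully open). A call has 1 to 20 rows; each row is the pose to reach, as a shift and turn from the pose measured when the call began, along the tool's axes at that moment; what a row does not reach only later rows make up. A row lasts 1/8 s, in which the tool goes at most 62.5 mm and 10.7 degrees, less where a joint would pass 70% of its speed; a pose out of reach is approached as far as the arm can. A call with a gripper value outside its range is refused whole. The fingers move at their own pace and stop on an object; FORCE is the grip in N (left out, the last holds). Time passes only in rows, so rows that repeat a pose let the fingers close. It gives the time, the measured TCP pose, the force and the opening at its end, in the units of the state.
- bot.read_state(): the state, without advancing time (a new reading comes with each control period).
- bot.read_camera(name): name is "scene" or "top"; returns (picture, depth): 480x640x3 uint8, blue, green, red; 480x640 float32, m along the optical axis (not along the pixel's ray), 0 where there is no reading.
- bot.get_calibration(name): a dict with "intrinsics" (3x3 intrinsics, pixels), "view" (4x4, takes a point from world to camera coordinates). Camera axes: x right, y down, z forward; pixel columns grow to the right and rows downward; lengths in m; the calibration is good to about 2 mm. A picture is of the moment at which its call begins. get_calibration takes no time and is no camera call.
- bot.finish_job(): hands the job in, once; it reports no verdict.
Trained networks look in the newest picture that a camera, given by its name, has taken for a name from the list of things; names that differ only in an ending like _2 or _b are one class to them, and where a whole thing is asked for, a point or a joint stands for the part that bears it (a point fixed in the world has none). Each returns a list of dicts, best first, with "p" (0 to 1); they miss things now and then, are a little off and sometimes report something else, mostly with a low value. They report only what shows in the picture. A call takes as long as a camera call. They do not tell look-alikes from the thing itself.
- bot.masks_of(camera, thing): "region" (480x640 bool, what is visible of it) and "box" ([left, top, right, bottom] in pixels, round what is visible of it).
The state is a dict: "time": time; "q": joint angles; "joint_vel": joint speeds; "joint_torque": joint torques, N m; "tool_pos": TCP position; "tcp_rot": TCP orientation; "wrist_force": force on the tool from outside, world axes, zero at the start; "torque": the same for the moment, N m; "width": opening from 0.0 (shut) to 1.0 (fully open).
Only numpy, scipy, OpenCV 4.12 (cv2) and the standard library are available. Lean on these libraries where they do the work, as an engineer would, in place of code of your own. Each camera call takes 0.05 s, during which the arm holds its last target. There are 200 camera calls.

TASK

Stand the small casting from the left of the bench upright on the very top of the gauge's green dome, so that it balances there level, and let go of it. Then pull the spring-loaded slide out by its black knob, away from the dome to the right, until its red pointer stands over the yellow band, with the gauge tongue passing above the casting without touching it; the program finishes while still holding the slide there against its spring. Leave the oil can, the clamp strap and the dial gauge where they are.

Things in the scene. Friction and masses are not known exactly. Their poses are not given: they have to be found in the camera images.
- part_mid (a point): Loose casting to be gauged: dark round iron boss with small side lugs, about 50 mm across and 30 mm high, flat underside, bored top, about 0.3 kg. Point: its centre, 15 mm above its underside; z is its upward axis. It starts upright on the bench, on the left. It can be gripped across its sides from above; a post 0.35 m tall stands nearer the robot, at world x 0.40 to 0.51, y 0.15 to 0.23.
- dome_top (a point): Topmost point of the fixed green dome (ball surface, 45 mm radius) on the height gauge's grey base; this point is 47 mm above the bench. Axes are those of the gauge: the slide is pulled along -x (roughly to the robot's right, turned by up to 0.2 rad), y points roughly to the robot, z up. In these axes the base is a plate from x -150 to +108 mm, y -110 to +48 mm, 10 mm thick.
- gauge_slide (a joint): Travel of the spring-return slide, in m: 0 is home, growing as it is pulled out (along -x of dome_top); end stop at 0.074. Its spring pulls back with about 4 N at home plus 100 N per metre, so about 10 N at the mark; let go, it runs home. It runs on a rail 68 mm beyond the dome (on its -y side).
- knob_mid (a point): Black upright round knob on the slide, 24 mm in diameter, from 58 to 102 mm above the bench; the point is on its axis, 82 mm above the bench, and moves with the slide. At home it is 90 mm along -x and 68 mm along -y from the dome top. It is round, so it can be gripped from any side. Beside it the nose of a big black casting overhangs the bench from world x 0.51 on at y above -0.15, 180 to 200 mm above the bench: keep the gripper's body clear of it.
- pointer (a point): Tip line of the thin red pointer that sticks out of the slide's far side (-y) over the mark track; moves with the slide. Axes as dome_top.
- mark_mid (a point): Middle of the yellow band, 10 mm wide along the slide's travel, on the black marker clipped to the track along the slide's far side (-y); it is fixed during the job, but set at another place each time (50 to 64 mm of slide travel). The pointer is at the mark when it and this point agree along the gauge's x within 5 mm. Axes as dome_top.
- part: The same casting as part_mid; origin at the centre of its underside.
- tongue_tip (a point): Tip of the steel gauge tongue that a post at the slide's left end holds out to the dome's centre line; moves with the slide. The point is at the underside, 87 mm above the bench (a casting standing level on the dome reaches 77 mm). At home it is 60 mm along +x from the dome top; it comes over the casting as the slide is pulled.
- oil_can: Green oil can with a spout, 62x72x123 mm, to be left alone; origin at the centre of its underside.
- strap: Black slotted clamp strap lying on the bench, 29x100x14 mm, to be left alone; origin at the centre of its underside.
- dial_gauge: Round white dial gauge lying on the bench, 104x56x20 mm, to be left alone; origin on its underside.
Not all that is in view belongs to the job. Of the things that look like the part, the largest one is meant.

How it is judged:
By the outcome, as a careful person would: the job done as asked, in the order asked, and still so for the second after the job is handed in, while the arm keeps its last pose, push and grip.
It also fails if it takes over 69 s, if anything falls off the work surface, if the arm or the gripper's body presses on something with over 40 N, if the wrist force passes 120 N, or if a joint passes its speed limit or range.

## Working session

There is one attempt and no reset: what is moved stays moved. The work goes in short steps, Python scripts to look and compute and a shell command to move; the robot and the scene stay as the last step left them, time stands still between calls to the robot, and variables do not carry over. Pictures are saved under pics/ and viewed, about 8 in all and at most 12, crops included, and the job is handed in when it is done.

```bash
ls; mkdir -p pics; cat > h.py <<'E'
import numpy as np, cv2
from workcell import bot
from scipy.spatial.transform import Rotation as R
def cal(c):
    k=bot.get_calibration(c); return np.array(k["intrinsics"]),np.array(k["view"])
def world(c,u,v,d):
    K,V=cal(c); u,v,d=map(np.asarray,(u,v,d))
    p=np.stack([(u-K[0,2])/K[0,0]*d,(v-K[1,2])/K[1,1]*d,d,np.ones_like(d)],-1)
    return (p@np.linalg.inv(V).T)[...,:3]
def cloud(c,dep):
    v,u=np.mgrid[:480,:640]; return world(c,u,v,dep.astype(float))
def proj(c,p):
    K,V=cal(c); q=V[:3,:3]@np.asarray(p)+V[:3,3]; w=K@q; return w[:2]/w[2]
def tool(dw):
    s=bot.read_state(); return R.from_rotvec(s["tcp_rot"]).inv().apply(dw)
E
python3 - <<'E'
from h import *
s=bot.read_state();print({k:np.round(v,3) for k,v in s.items()}); print(R.from_rotvec(s["tcp_rot"]).as_matrix().round(3))
ims=[]
for c in("scene","top"):
    im,d=bot.read_camera(c); cv2.imwrite(f"pics/{c}0.png",im); P=cloud(c,d); K,V=cal(c); print(c,np.linalg.inv(V)[:3].round(3),K[0,0])
    np.savez(f"{c}0.npz",P=P,d=d)
    for t in("part_mid","dome_top","gauge_slide","knob_mid","pointer","mark_mid","tongue_tip","oil_can","strap","dial_gauge"):
        for m in bot.masks_of(c,t)[:3]:
            r=m["region"]&(d>0)
            if r.any():
                q=P[r]; print(c,t,round(m["p"],2),m["box"],np.median(q,0).round(3),q.min(0).round(3),q.max(0).round(3))
E
```

```text
pics
{'time': np.float64(0.0), 'q': array([ 1.206,  0.265,  1.605,  0.   ,  1.274, -0.037]), 'joint_vel': array([-0.001, -0.001, -0.   , -0.001, -0.001,  0.002]), 'joint_torque': array([ 1.0000e-03, -5.1508e+01, -3.6733e+01, -0.0000e+00,  1.2000e-02,
        0.0000e+00]), 'tool_pos': array([0.217, 0.638, 0.23 ]), 'tcp_rot': array([-0.513, -3.099,  0.004]), 'wrist_force': array([-0.213, -1.231, -0.201]), 'torque': array([ 0.002, -0.014,  0.025]), 'width': np.float64(1.001)}
[[-0.947  0.322 -0.001]
 [ 0.322  0.947 -0.002]
 [ 0.    -0.002 -1.   ]]
scene [[-0.565 -0.445  0.695 -0.242]
 [-0.825  0.322 -0.465  0.517]
 [-0.017 -0.836 -0.549  0.665]] 552.6866223142783
scene part_mid 0.67 [194.2, 256.1, 221.5, 282.3] [0.586 0.208 0.018] [ 0.492  0.188 -0.002] [0.636 0.226 0.088]
scene part_mid 0.6 [179.0, 244.0, 191.9, 260.5] [0.674 0.213 0.012] [ 0.664  0.19  -0.001] [0.704 0.226 0.022]
scene dome_top 0.74 [194.2, 255.6, 222.1, 282.7] [0.587 0.208 0.017] [ 0.497  0.189 -0.003] [0.636 0.227 0.074]
scene dome_top 0.72 [193.5, 320.6, 238.2, 355.1] [0.418 0.281 0.017] [ 0.358  0.254 -0.001] [0.4
[... 2062 characters left out ...]
007] [ 0.504 -0.073  0.106]
top knob_mid 0.69 [371.4, 258.8, 475.7, 312.4] [ 0.474 -0.159  0.042] [ 0.417 -0.289  0.006] [ 0.519 -0.069  0.192]
top pointer 0.8 [370.8, 269.4, 477.4, 312.3] [ 0.474 -0.159  0.042] [ 0.417 -0.283  0.009] [ 0.504 -0.073  0.106]
top mark_mid 0.62 [420.5, 259.0, 434.9, 271.9] [ 0.504 -0.192  0.036] [ 0.493 -0.206  0.028] [ 0.516 -0.18   0.042]
top tongue_tip 0.83 [369.8, 267.5, 476.8, 314.1] [ 0.474 -0.155  0.042] [ 0.41  -0.283  0.007] [ 0.504 -0.073  0.106]
top oil_can 0.65 [275.7, 308.2, 305.6, 342.2] [0.4   0.084 0.06 ] [0.369 0.057 0.001] [0.429 0.117 0.125]
top strap 0.9 [303.4, 221.4, 317.8, 266.7] [0.557 0.049 0.015] [0.505 0.034 0.   ] [0.604 0.064 0.095]
```

```bash
python3 - <<'E'
from h import *
a=cv2.imread("pics/top0.png"); b=cv2.imread("pics/scene0.png")
A=cv2.resize(a[160:360,200:500],(800,533),interpolation=cv2.INTER_CUBIC); cv2.imwrite("pics/top_crop.png",A)
B=cv2.resize(b[170:370,170:500],(800,485),interpolation=cv2.INTER_CUBIC); cv2.imwrite("pics/scene_crop.png",B)
for c,im in(("top",a),("scene",b)):
    P=np.load(c+"0.npz")["P"]; hsv=cv2.cvtColor(im,cv2.COLOR_BGR2HSV)
    for n,lo,hi in(("green",(40,70,40),(90,255,255)),("red",(0,120,80),(8,255,255)),("red2",(172,120,80),(180,255,255)),("yel",(20,110,100),(35,255,255))):
        m=cv2.inRange(hsv,lo,hi); k,l,st,ce=cv2.connectedComponentsWithStats(m)
        for i in range(1,k):
            q=P[l==i]
            if st[i,4]>5 and q[:,0].max()<1: print(c,n,st[i],ce[i].round(1),np.median(q,0).round(3),q.min(0).round(3),q.max(0).round(3))
    # dome sphere fit on green pts
    m=(cv2.inRange(hsv,(40,70,40),(90,255,255))>0)&(P[...,1]<0)&(P[...,1]>-.3)&(P[...,2]>.013)&(P[...,2]<.06)&(P[...,0]>.3)&(P[...,0]<.6)
    q=P[m]
    if len(q)>20:
        from scipy.optimize import least_squares
        f=least_squares(lambda x:np.linalg.norm(q-x,axis=1)-.045,[.43,-.14,.002],loss="soft_l1",f_scale=.002); print("dome",len(q),f.x)
E
```

```text
top green [ 389  289   42   43 1413] [409.4 310.2] [ 0.415 -0.154  0.037] [ 0.371 -0.199  0.01 ] [ 0.472 -0.006  0.943]
top red [178  87  12   7  61] [183.8  90.2] [0.889 0.309 0.017] [0.881 0.297 0.011] [0.899 0.322 0.024]
top red [180  94  12   8  57] [186.1  97.3] [0.872 0.303 0.017] [0.864 0.293 0.011] [0.882 0.318 0.027]
top red [182 101  16  22 235] [189.6 111.5] [0.841 0.296 0.017] [ 0.472 -0.006  0.008] [0.866 0.314 0.943]
top red [176 281  18   7  48] [185.4 284.2] [0.474 0.199 0.326] [0.47  0.194 0.305] [0.478 0.211 0.335]
top red [172 286   8   5  14] [175.6 288.6] [0.468 0.207 0.34 ] [0.466 0.202 0.332] [0.472 0.214 0.344]
top red2 [173 285  14   5  32] [179.2 287.3] [0.47  0.204 0.336] [0.467 0.196 0.331] [0.473 0.213 0.342]
top yel [163  57  10  22 151] [167.4  67.6] [0.941 0.346 0.015] [ 0.472 -0.006  0.008] [0.966 0.355 0.943]
top yel [424 259   7  12  67] [427.4 264.6] [ 0.504 -0.194  0.036] [ 0.493 -0.205 -0.   ] [ 0.517 -0.186  0.042]
dome 1403 [ 0.41231358 -0.15817207  0.00271616]
scene green [  0   0  30  38 475] [10.8 14. ] [0.096 0.477 0.605] [0.092 0.463 0.591
[... 5809 characters left out ...]

scene red2 [216 160  16  11  54] [224.2 164.9] [0.452 0.209 0.297] [0.446 0.195 0.289] [0.461 0.218 0.306]
scene red2 [226 167   3   3   6] [227.2 168.3] [0.452 0.203 0.291] [0.45  0.202 0.289] [0.453 0.206 0.293]
scene yel [ 81 211   9  14  93] [ 85.5 217.3] [0.936 0.345 0.013] [-0.242  0.333  0.002] [0.969 0.517 0.665]
scene yel [389 214  10   6  36] [393.4 216.5] [ 0.504 -0.196  0.035] [ 0.493 -0.236  0.001] [ 0.557 -0.188  0.037]
scene yel [314 253   2  11  17] [314.4 257.5] [0.406 0.078 0.1  ] [0.398 0.075 0.093] [0.41  0.083 0.106]
scene yel [154 319  39  36 360] [172.5 336.7] [0.455 0.336 0.015] [-0.242  0.29   0.01 ] [0.483 0.517 0.665]
dome 986 [ 0.41247184 -0.16102005  0.00128336]
```

View pics/top_crop.png

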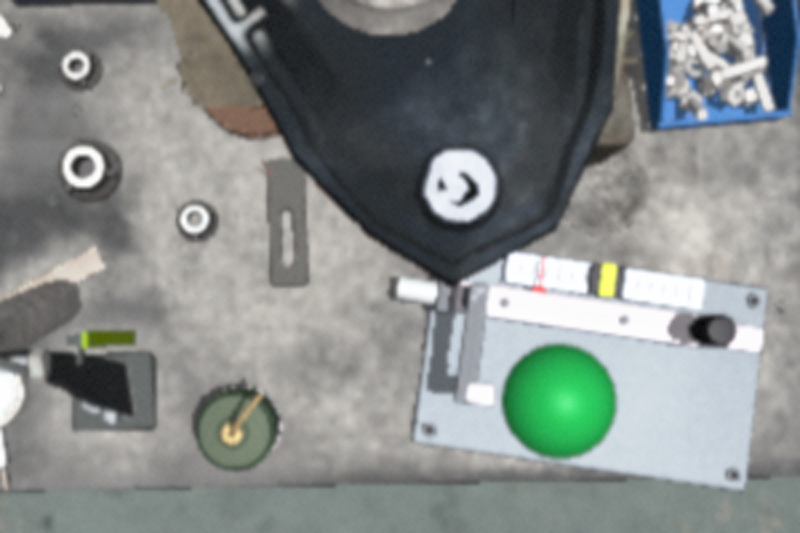

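View pics/scene_crop.png

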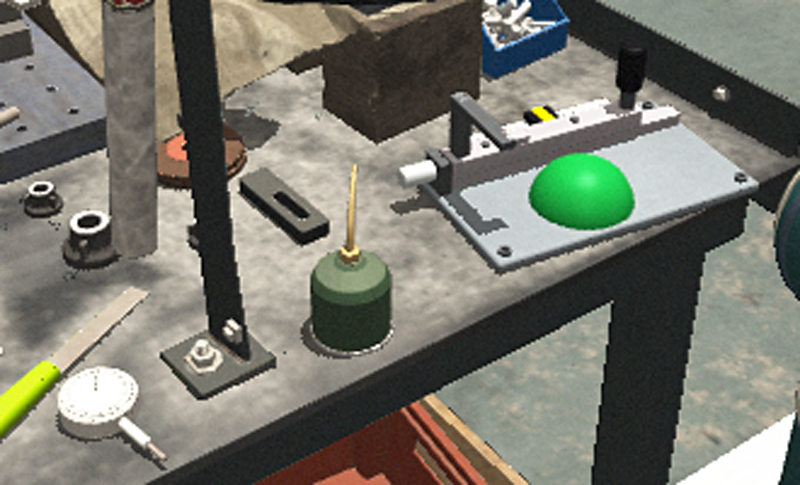

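The top view shows the largest casting at about (232,223) px, with two smaller look-alikes at (228,185) and (273,242). The gauge is at right, with the dome at (409,310), the knob at (467,284), the red pointer at (402,263) and the yellow band at (427,264). In the scene view the tube and post stand close to the casting on the robot side. Next I measure the post, the gauge axes and the casting.

```bash
python3 - <<'E'
from h import *
for c in("top","scene"):
    P=np.load(c+"0.npz")["P"]; im=cv2.imread(f"pics/{c}0.png")
    print("==",c)
    for z0 in np.arange(0.01,.4,.04):
        q=P[(P[...,0]>.36)&(P[...,0]<.56)&(P[...,1]>.13)&(P[...,1]<.27)&(P[...,2]>z0)&(P[...,2]<z0+.04)]
        if len(q)>5: print("post",z0.round(2),len(q),np.percentile(q,[2,98],axis=0).round(3)[:,:2].tolist())
    b=(P[...,0]>.565)&(P[...,0]<.635)&(P[...,1]>.165)&(P[...,1]<.245)
    for lo,hi in((.006,.02),(.024,.04)):
        q=P[b&(P[...,2]>lo)&(P[...,2]<hi)]; print("part",lo,len(q),np.percentile(q,[3,50,97],axis=0).round(4).tolist())
    # base edges: points 8..13mm in gauge area -> min area rect
    g=(P[...,0]>.3)&(P[...,0]<.56)&(P[...,1]>-.36)&(P[...,1]<-.0)
    q=P[g&(P[...,2]>.006)&(P[...,2]<.05)]; r=cv2.minAreaRect((q[:,:2]*1000).astype(np.float32)); print("base",r)
    k=P[g&(P[...,1]<-.2)&(P[...,2]>.07)&(P[...,2]<.11)]; print("knob",len(k),np.percentile(k,[3,50,97],axis=0).round(4).tolist())
    k=P[g&(P[...,1]>-.13)&(P[...,0]<.5)&(P[...,2]>.075)&(P[...,2]<.11)]; print("tongue",len(k),k.min(0).round(3),k.max(0).round(3))
    h=cv2.cvtColor(im,cv2.COLOR_BGR2HSV).astype(int); redm=((h[...,0]<10)|(h[...,0]>170))&(h[...,1]>50)&g&(P[...,0]>.47); print("red",np.argwhere(redm)[:,::-1].tolist()[:20],P[redm].mean(0) if redm.any() else 0)
E
python3 - <<'E'
import cv2,sys
sys.path.insert(0,'.')
im=cv2.imread('pics/top0.png'); cv2.imwrite('pics/t2.png',cv2.resize(im[250:350,345:495],(800,533),interpolation=cv2.INTER_CUBIC))
E
```

```text
== top
post 0.01 263 [[0.374, 0.164], [0.466, 0.27]]
post 0.05 138 [[0.415, 0.164], [0.51, 0.205]]
post 0.09 200 [[0.42, 0.164], [0.507, 0.211]]
post 0.13 212 [[0.425, 0.164], [0.502, 0.211]]
post 0.17 301 [[0.431, 0.164], [0.498, 0.209]]
post 0.21 216 [[0.436, 0.164], [0.492, 0.21]]
post 0.25 187 [[0.442, 0.16], [0.486, 0.21]]
post 0.29 250 [[0.446, 0.16], [0.481, 0.216]]
post 0.33 721 [[0.449, 0.152], [0.473, 0.226]]
post 0.37 34 [[0.452, 0.199], [0.455, 0.211]]
part 0.006 195 [[0.5757, 0.1818, 0.0066], [0.595, 0.1981, 0.0109], [0.6217, 0.228, 0.0188]]
part 0.024 154 [[0.5839, 0.1886, 0.0246], [0.5979, 0.2042, 0.0305], [0.6163, 0.2186, 0.0337]]
base ((434.57330322265625, -196.36297607421875), (325.6953125, 180.4266815185547), 88.29227447509766)
knob 174 [[0.4551, -0.2663, 0.0757], [0.4646, -0.2536, 0.1012], [0.4757, -0.246, 0.1049]]
tongue 400 [ 0.417 -0.1    0.08 ] [ 0.5   -0.071  0.1  ]
red [[191, 111], [291, 210], [403, 263], [400, 267], [401, 267], [402, 267], [399, 268], [400, 268], [401, 268], [402, 268], [403, 268], [404, 268], [401, 269], [402, 269], [403, 269], [404, 269]]
[... 538 characters left out ...]
0.1924, 0.0069], [0.5849, 0.2106, 0.011], [0.6119, 0.2235, 0.0196]]
part 0.024 137 [[0.5821, 0.1887, 0.0242], [0.5951, 0.2033, 0.0284], [0.6129, 0.2171, 0.0312]]
base ((440.5275573730469, -171.85057067871094), (288.8752746582031, 160.47561645507812), 80.75675964355469)
knob 187 [[0.4521, -0.2669, 0.0714], [0.4586, -0.2543, 0.0901], [0.4716, -0.2477, 0.1021]]
tongue 307 [ 0.415 -0.103  0.075] [ 0.5   -0.073  0.097]
red [[330, 158], [357, 354], [358, 354], [355, 355], [356, 355], [357, 355], [358, 355], [354, 356], [355, 356], [356, 356], [357, 356], [358, 356], [359, 356], [354, 357], [355, 357], [356, 357], [357, 357], [358, 357], [359, 357], [360, 357]] [ 0.52251038 -0.13907163 -0.44314078]
```

View pics/t2.png

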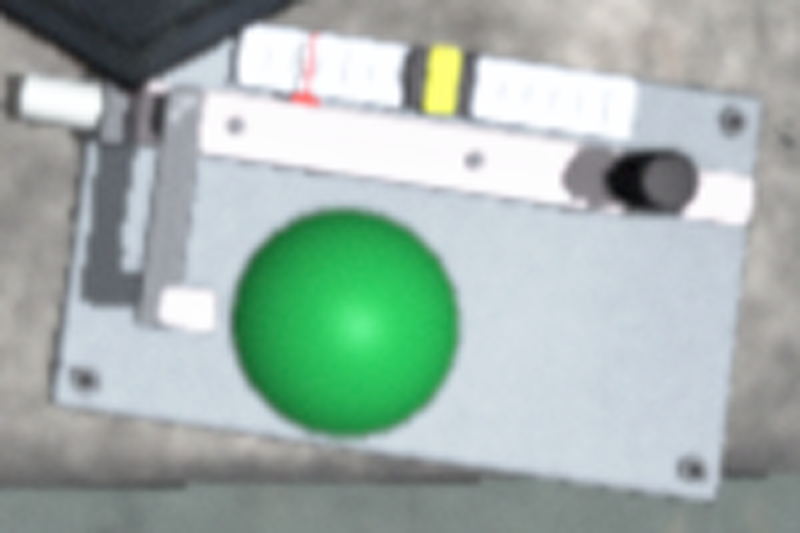

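Close crop: the pointer tip line is at about (403.7,261) px and the yellow centre at (428.1,264.6), so the travel is about 50 mm. The rail slopes about 0.15 rad. I move up and toward the casting now, and log the joints to learn the arm geometry.

```bash
S='python3 -c "from workcell import bot;s=bot.read_state();print(s[\"time\"],list(s[\"q\"]),list(s[\"tool_pos\"]),list(s[\"tcp_rot\"]))"'
python3 -m inch '[{"dz":-0.06,"fingers":1},{"dz":-0.12},{"dz":-0.17},{"dz":-0.22},{"dz":-0.22}]'; eval $S | tee -a log.txt
python3 -m inch '[{"dx":-0.25,"dy":-0.145,"az":20},{"dx":-0.25,"dy":-0.145,"az":20},{"dx":-0.25,"dy":-0.145,"az":35},{"dx":-0.25,"dy":-0.145,"az":35},{"dx":-0.25,"dy":-0.145,"az":35},{"dx":-0.25,"dy":-0.145,"az":35}]'; eval $S | tee -a log.txt
```

```text
1.1 [np.float64(1.206097815988941), np.float64(0.26391287641687644), np.float64(1.604000271817397), np.float64(-8.23237504880096e-06), np.float64(1.2737113236275461), np.float64(-0.03686411077870506)] [np.float64(0.21732360121188607), np.float64(0.6390480916061061), np.float64(0.23127088762946177)] [np.float64(0.5126541407538597), np.float64(3.099480849378644), np.float64(-5.1441940525500124e-05)]
1.1 [np.float64(1.206097815988941), np.float64(0.26391287641687644), np.float64(1.604000271817397), np.float64(-8.23237504880096e-06), np.float64(1.2737113236275461), np.float64(-0.03686411077870506)] [np.float64(0.21732360121188607), np.float64(0.6390480916061061), np.float64(0.23127088762946177)] [np.float64(0.5126541407538597), np.float64(3.099480849378644), np.float64(-5.1441940525500124e-05)]invalid input at $[0]: expected keys dx, dy, dz, ax, ay, az, fingers
invalid input at $[0]: expected keys dx, dy, dz, ax, ay, az, fingers
```

```bash
python3 - <<'E'
from h import *
def ray(c,u,v,z):
    K,V=cal(c); I=np.linalg.inv(V); d=I[:3,:3]@np.linalg.inv(K)@[u,v,1]; o=I[:3,3]; return o+d*(z-o[2])/d[2]
f=lambda x,y:(345+x*150/800,250+y*100/533)
bl,br,tr,tl=[ray("top",*f(*p),.01) for p in((55,402),(718,497),(757,97),(92,0))]
print(bl,br,tr,np.linalg.norm(bl-br),np.linalg.norm(br-tr))
x=(bl-br)/np.linalg.norm(bl-br); y=(br-tr)/np.linalg.norm(br-tr); print(x,y,np.arctan2(-x[0],x[1]),np.arctan2(y[1],-y[0]))
th=np.arctan2(x[1],x[0]); X=np.array([np.cos(th),np.sin(th)]); Y=np.array([-X[1],X[0]]); 
print("dome from br", br[:2]+.15*X-.048*Y, "from bl",bl[:2]-.108*X-.048*Y,"from tr",tr[:2]+.15*X+.11*Y)
D=np.array([.4124,-.1595]); print("knob",D-.09*X-.068*Y)
p=ray("top",403.7,261.3,.04);m=ray("top",428.1,264.6,.037); print(p,m,(p-m)[:2]@X)
P=np.load("top0.npz")["P"]; print(P[260:266,426:431,2].round(3))
E
```

```text
[ 0.38353173 -0.04675639  0.01      ] [ 0.34309845 -0.29904669  0.01      ] [ 0.49549384 -0.32148688  0.01      ] 0.2555097710261695 0.15403869110271515
[0.15824556 0.98739979 0.        ] [-0.98933192  0.14567893  0.        ] -0.15891356667570128 0.14619919168958323
dome from br [ 0.41423047 -0.1585325 ] from bl [ 0.4138364  -0.16099136] from tr [ 0.4106167 -0.1559699]
knob [ 0.46530109 -0.25912668]
[ 0.51185179 -0.14564748  0.04      ] [ 0.50437037 -0.19487442  0.037     ] 0.04979056311351463
[[0.035 0.033 0.036 0.034 0.036]
 [0.038 0.036 0.034 0.035 0.034]
 [0.038 0.038 0.038 0.033 0.036]
 [0.036 0.036 0.04  0.04  0.038]
 [0.036 0.037 0.037 0.034 0.036]
 [0.038 0.035 0.039 0.037 0.038]]
```

Each row needs every key.

```bash
cat > st.py <<'E'
from h import *
s=bot.read_state(); open("log.txt","a").write(repr([*s["q"],*s["tool_pos"],*s["tcp_rot"]])+"\n")
print(round(s["time"],2),"q",s["q"].round(3),"p",s["tool_pos"].round(4),"F",s["wrist_force"].round(1),"w",round(s["width"],3)); print(R.from_rotvec(s["tcp_rot"]).as_matrix().round(4))
E
python3 -m inch '[{"dx":0,"dy":0,"dz":-0.06,"ax":0,"ay":0,"az":0,"fingers":1},{"dx":0,"dy":0,"dz":-0.12,"ax":0,"ay":0,"az":0,"fingers":1},{"dx":0,"dy":0,"dz":-0.18,"ax":0,"ay":0,"az":0,"fingers":1},{"dx":0,"dy":0,"dz":-0.22,"ax":0,"ay":0,"az":0,"fingers":1},{"dx":0,"dy":0,"dz":-0.22,"ax":0,"ay":0,"az":0,"fingers":1}]'; python3 st.py
python3 -m inch '[{"dx":-0.05,"dy":-0.03,"dz":0,"ax":0,"ay":0,"az":7,"fingers":1},{"dx":-0.1,"dy":-0.06,"dz":0,"ax":0,"ay":0,"az":14,"fingers":1},{"dx":-0.15,"dy":-0.09,"dz":0,"ax":0,"ay":0,"az":21,"fingers":1},{"dx":-0.2,"dy":-0.12,"dz":0,"ax":0,"ay":0,"az":28,"fingers":1},{"dx":-0.25,"dy":-0.145,"dz":0,"ax":0,"ay":0,"az":35,"fingers":1},{"dx":-0.25,"dy":-0.145,"dz":0,"ax":0,"ay":0,"az":35,"fingers":1}]'; python3 st.py
python3 - <<'E'
from h import *
L=[eval(l,{"np":np}) for l in open("log.txt") if l.startswith("[")]
for l in L: print(np.round(np.hypot(l[6],l[7]),4),round(l[8],4),np.round(l[:6],4))
E
```

```text
time: 1.72
tool_pos: [0.2178, 0.6403, 0.4574]
tcp_rot: [0.512, 3.098, 0.015]
wrist_force: [0.2, 0.7, 0.5]
width: 1.003
1.73 q [ 1.206  0.214  1.261  0.     1.657 -0.037] p [0.2178 0.6403 0.4574] F [0.2 0.7 0.5] w 1.003
[[-9.468e-01  3.219e-01  3.400e-03]
 [ 3.220e-01  9.467e-01  9.100e-03]
 [-3.000e-04  9.700e-03 -1.000e+00]]
time: 2.48
tool_pos: [0.4099, 0.4193, 0.4542]
tcp_rot: [-1.429, -2.797, -0.011]
wrist_force: [-0.1, 0.8, -0.1]
width: 0.996
2.48 q [0.752 0.037 1.464 0.003 1.635 0.126] p [0.4099 0.4193 0.4542] F [-0.1  0.8 -0.1] w 0.996
[[-0.5861  0.8103  0.0023]
 [ 0.8103  0.586   0.0064]
 [ 0.0038  0.0056 -1.    ]]
0.6763 0.4574 [ 1.2061  0.214   1.2607  0.      1.6572 -0.0369]
0.5864 0.4542 [0.7524 0.0368 1.4636 0.0031 1.6351 0.1265]
```

```bash

python3 -m inch '[{"dx":-0.055,"dy":0.005,"dz":0,"ax":0,"ay":0,"az":7,"fingers":1},{"dx":-0.11,"dy":0.01,"dz":0,"ax":0,"ay":0,"az":14,"fingers":1},{"dx":-0.165,"dy":0.015,"dz":0,"ax":0,"ay":0,"az":21,"fingers":1},{"dx":-0.22,"dy":0.02,"dz":0,"ax":0,"ay":0,"az":28,"fingers":1},{"dx":-0.275,"dy":0.025,"dz":0,"ax":0,"ay":0,"az":36,"fingers":1},{"dx":-0.286,"dy":0.027,"dz":0,"ax":0,"ay":0,"az":36,"fingers":1},{"dx":-0.286,"dy":0.027,"dz":0,"ax":0,"ay":0,"az":36,"fingers":1}]'; python3 st.py
python3 -m inch '[{"dx":0,"dy":0,"dz":-0.03,"ax":0,"ay":10,"az":0,"fingers":1},{"dx":0,"dy":0,"dz":-0.03,"ax":0,"ay":20,"az":0,"fingers":1},{"dx":0,"dy":0,"dz":-0.03,"ax":0,"ay":30,"az":0,"fingers":1},{"dx":0,"dy":0,"dz":-0.03,"ax":0,"ay":30,"az":0,"fingers":1}]'; python3 st.py
cat > fk.py <<'E'
from h import *
from scipy.optimize import least_squares
def frames(q,p):
    r0,z0,L2,L3,e,Lt=p
    Rz=lambda a:R.from_euler("z",a).as_matrix(); Ry=lambda a:R.from_euler("y",a).as_matrix()
    A=Rz(q[0]); o=A@[r0,0,z0]; A2=A@Ry(q[1]); el=o+A2@[0,0,L2]; A3=A2@Ry(q[2]); w=el+A3@[e,0,L3]; A5=A3@Rz(q[3])@Ry(q[4]); t=w+A5@[0,0,Lt]; return o,el,w,t,A5@Rz(q[5])
def data(): return [eval(l,{"np":np}) for l in open("log.txt") if l.startswith("[") and "float" in l or l.startswith("[")]
L=[eval(l,{"np":np}) for l in open("log.txt") if l.startswith("[")]
L.append([1.206,.264,1.604,0,1.274,-.037,.2173,.639,.2313,0,0,0])
fit=least_squares(lambda p:np.concatenate([frames(l[:6],p)[3]-l[6:9] for l in L]),[.0,.3,.4,.4,0,.25])
if __name__=="__main__":
    print(fit.x.round(4),np.abs(fit.fun).max())
    for l in L[-3:]: print([np.round(v,3) for v in frames(l[:6],fit.x)], R.from_rotvec(l[9:12]).as_matrix().round(3) )
E
python3 fk.py
```

```text
time: 3.35
tool_pos: [0.5993, 0.2039, 0.4517]
tcp_rot: [-2.219, -2.217, -0.007]
wrist_force: [-0.2, 1.6, -1.0]
width: 1.0
3.35 q [0.285 0.131 1.366 0.006 1.642 0.287] p [0.5993 0.2039 0.4517] F [-0.2  1.6 -1. ] w 1.0
[[ 1.2e-03  1.0e+00 -3.0e-04]
 [ 1.0e+00 -1.2e-03  6.6e-03]
 [ 6.6e-03 -3.0e-04 -1.0e+00]]
time: 3.85
tool_pos: [0.5981, 0.2031, 0.4796]
tcp_rot: [-1.925, -1.918, -0.518]
wrist_force: [-0.3, 0.2, -0.5]
width: 0.998
3.85 q [0.004 0.065 1.474 0.53  1.599 0.024] p [0.5981 0.2031 0.4796] F [-0.3  0.2 -0.5] w 0.998
[[ 0.0042  1.     -0.0025]
 [ 0.8628 -0.0024  0.5055]
 [ 0.5054 -0.0043 -0.8628]]
[ 2.800e-03  2.999e-01  5.086e-01  5.637e-01 -1.000e-04  3.951e-01] 0.023652576135457848
[array([0.003, 0.001, 0.3  ]), array([0.067, 0.02 , 0.804]), array([0.606, 0.178, 0.845]), array([0.606, 0.18 , 0.45 ]), array([[-1.   ,  0.001, -0.   ],
       [ 0.001,  1.   ,  0.007],
       [ 0.   ,  0.007, -1.   ]])] [[ 0.001  1.    -0.   ]
 [ 1.    -0.001  0.007]
 [ 0.007 -0.    -1.   ]]
[array([0.003, 0.   , 0.3  ]), array([0.036, 0.   , 0.807]), array([0.599, 0.002, 0.826]), array([0.598, 0.202, 0.485]), array([[-1.   ,  0.004, -0.002],
       [ 0.002,  0.863,  0.505],
       [ 0.004,  0.505, -0.863]])] [[ 0.004  1.    -0.002]
 [ 0.863 -0.002  0.505]
 [ 0.505 -0.004 -0.863]]
[array([0.001, 0.003, 0.3  ]), array([0.048, 0.127, 0.791]), array([0.241, 0.63 , 0.626]), array([0.241, 0.63 , 0.231]), array([[-0.322, -0.947, -0.   ],
       [-0.947,  0.322, -0.   ],
       [ 0.   ,  0.   , -1.   ]])] [[1. 0. 0.]
 [0. 1. 0.]
 [0. 0. 1.]]
```

View part.

The model says the wrist is about 0.40 m above the TCP, so a straight-down grasp keeps the forearm above the post. I check which way the lugs point.

```bash
python3 - <<'E'
import cv2,numpy as np
a=cv2.imread("pics/top0.png")[208:242,216:254]; b=cv2.imread("pics/scene0.png")[250:288,186:226]
z=lambda i:cv2.resize(i,(400,400),interpolation=cv2.INTER_CUBIC)
cv2.imwrite("pics/lug.png",cv2.convertScaleAbs(np.hstack([z(a),z(b)]),alpha=1.6))
E
```

```text
(no output)
```

View pics/lug.png

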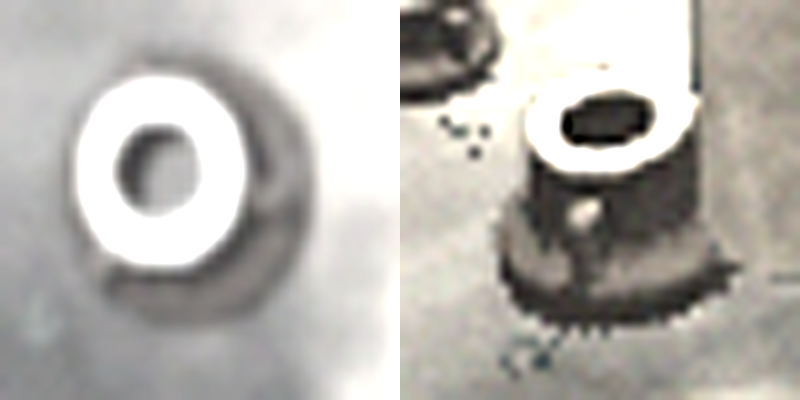

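```bash

python3 -m inch '[{"dx":0,"dy":0,"dz":0,"ax":0,"ay":-10,"az":0,"fingers":1},{"dx":0,"dy":0,"dz":0,"ax":0,"ay":-20,"az":0,"fingers":1},{"dx":0,"dy":0,"dz":0,"ax":0,"ay":-30.5,"az":0,"fingers":1},{"dx":0,"dy":0,"dz":0,"ax":0,"ay":-30.5,"az":0,"fingers":1},{"dx":0,"dy":0,"dz":0,"ax":0,"ay":-30.5,"az":0,"fingers":1}]'; python3 st.py
```

```text
time: 4.47
tool_pos: [0.5975, 0.2049, 0.4798]
tcp_rot: [-2.22, -2.221, 0.006]
wrist_force: [0.1, -0.4, -0.6]
width: 0.997
4.47 q [ 0.291  0.138  1.309 -0.     1.699  0.291] p [0.5975 0.2049 0.4798] F [ 0.1 -0.4 -0.6] w 0.997
[[-6.0e-04  1.0e+00 -4.0e-03]
 [ 1.0e+00  6.0e-04 -1.5e-03]
 [-1.5e-03 -4.0e-03 -1.0e+00]]
```

The casting has a bottom flange of about 50 mm and 10 mm high, a narrower hub and small lugs on the hub. I grip it on the flange. I close gently across y first to centre it, then reopen, turn 90° and grip across x.

```bash

python3 -m inch '[{"dx":-0.002,"dy":0.0015,"dz":0.05,"ax":0,"ay":0,"az":10,"fingers":1},{"dx":-0.002,"dy":0.0015,"dz":0.1,"ax":0,"ay":0,"az":20,"fingers":1},{"dx":-0.002,"dy":0.0015,"dz":0.15,"ax":0,"ay":0,"az":30,"fingers":1},{"dx":-0.002,"dy":0.0015,"dz":0.2,"ax":0,"ay":0,"az":40,"fingers":1},{"dx":-0.002,"dy":0.0015,"dz":0.25,"ax":0,"ay":0,"az":50,"fingers":1},{"dx":-0.002,"dy":0.0015,"dz":0.3,"ax":0,"ay":0,"az":60,"fingers":1},{"dx":-0.002,"dy":0.0015,"dz":0.35,"ax":0,"ay":0,"az":70,"fingers":1},{"dx":-0.002,"dy":0.0015,"dz":0.38,"ax":0,"ay":0,"az":80,"fingers":1},{"dx":-0.002,"dy":0.0015,"dz":0.39,"ax":0,"ay":0,"az":90,"fingers":1},{"dx":-0.002,"dy":0.0015,"dz":0.39,"ax":0,"ay":0,"az":90,"fingers":1},{"dx":-0.002,"dy":0.0015,"dz":0.39,"ax":0,"ay":0,"az":90,"fingers":1},{"dx":-0.002,"dy":0.0015,"dz":0.39,"ax":0,"ay":0,"az":90,"fingers":1}]'; python3 st.py; python3 - <<'E'
from h import *
ims=[]
for c,(y,x) in(("top",(180,180)),("scene",(190,140))):
    im,d=bot.read_camera(c); ims.append(cv2.resize(im[y:y+100,x:x+100],(400,400),interpolation=cv2.INTER_CUBIC))
cv2.imwrite("pics/hover.png",np.hstack(ims))
E
```

```text
time: 5.98
tool_pos: [0.5984, 0.2023, 0.0913]
tcp_rot: [3.141, 0.003, -0.003]
wrist_force: [0.1, 0.3, -0.1]
width: 1.001
5.97 q [ 0.287  0.303  1.827 -0.     1.013  1.856] p [0.5984 0.2023 0.0913] F [ 0.1  0.3 -0.1] w 1.001
[[ 1.0e+00  1.6e-03 -1.7e-03]
 [ 1.6e-03 -1.0e+00 -6.0e-04]
 [-1.7e-03  6.0e-04 -1.0e+00]]
```

View pics/hover.png

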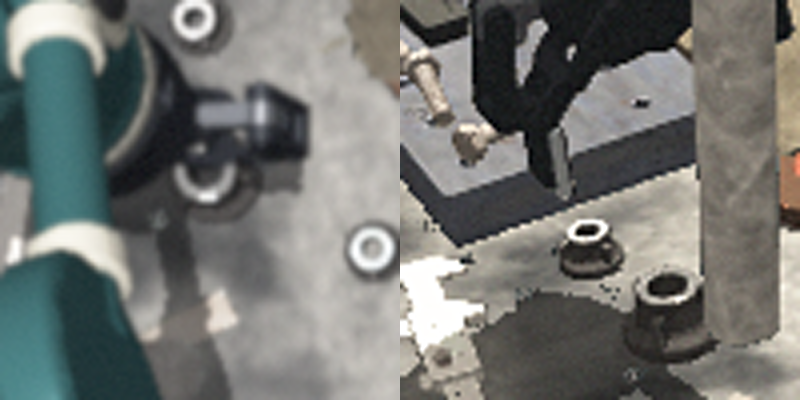

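The gripper straddles the casting along y (top view: ring at about (231,224) px, right finger at its right), and the arm is clear of the post. I go down.

```bash

python3 -m inch '[{"dx":0.0005,"dy":-0.0005,"dz":0.03,"ax":0,"ay":0,"az":0,"fingers":1},{"dx":0.0005,"dy":-0.0005,"dz":0.06,"ax":0,"ay":0,"az":0,"fingers":1},{"dx":0.0005,"dy":-0.0005,"dz":0.08,"ax":0,"ay":0,"az":0,"fingers":1},{"dx":0.0005,"dy":-0.0005,"dz":0.09,"ax":0,"ay":0,"az":0,"fingers":1},{"dx":0.0005,"dy":-0.0005,"dz":0.09,"ax":0,"ay":0,"az":0,"fingers":1},{"dx":0.0005,"dy":-0.0005,"dz":0.09,"ax":0,"ay":0,"az":0,"fingers":1}]'; python3 st.py
python3 -m inch '[{"dx":0,"dy":0,"dz":0,"ax":0,"ay":0,"az":0,"fingers":0.4},{"dx":0,"dy":0,"dz":0,"ax":0,"ay":0,"az":0,"fingers":0.2},{"dx":0,"dy":0,"dz":0,"ax":0,"ay":0,"az":0,"fingers":0},{"dx":0,"dy":0,"dz":0,"ax":0,"ay":0,"az":0,"fingers":-0.1},{"dx":0,"dy":0,"dz":0,"ax":0,"ay":0,"az":0,"fingers":-0.1},{"dx":0,"dy":0,"dz":0,"ax":0,"ay":0,"az":0,"fingers":-0.1}]' 20; python3 st.py
```

```text
time: 6.82
tool_pos: [0.5994, 0.2032, 0.002]
tcp_rot: [3.141, 0.002, -0.001]
wrist_force: [0.3, 0.0, -0.7]
width: 0.999
6.83 q [ 0.288  0.412  1.871 -0.     0.859  1.857] p [0.5994 0.2032 0.002 ] F [ 0.3  0.  -0.7] w 0.999
[[ 1.0e+00  1.4e-03 -4.0e-04]
 [ 1.4e-03 -1.0e+00 -3.0e-04]
 [-4.0e-04  3.0e-04 -1.0e+00]]
time: 7.58
tool_pos: [0.6, 0.2035, 0.0031]
tcp_rot: [-3.141, -0.002, -0.001]
wrist_force: [-1.8, 1.3, 5.2]
width: 0.522
7.58 q [ 0.288  0.411  1.87  -0.     0.859  1.857] p [0.6    0.2035 0.0031] F [-1.8  1.3  5.2] w 0.522
[[ 1.0e+00  1.4e-03  9.0e-04]
 [ 1.4e-03 -1.0e+00  2.0e-04]
 [ 9.0e-04 -2.0e-04 -1.0e+00]]
```

```bash

python3 -m inch '[{"dx":0,"dy":0,"dz":0,"ax":0,"ay":0,"az":0,"fingers":1},{"dx":0,"dy":0,"dz":0,"ax":0,"ay":0,"az":0,"fingers":1},{"dx":0,"dy":0,"dz":0,"ax":0,"ay":0,"az":0,"fingers":1},{"dx":0,"dy":0,"dz":0,"ax":0,"ay":0,"az":0,"fingers":1},{"dx":0,"dy":0,"dz":0.002,"ax":0,"ay":0,"az":-10,"fingers":1},{"dx":0,"dy":0,"dz":0.002,"ax":0,"ay":0,"az":-20,"fingers":1},{"dx":0,"dy":0,"dz":0.002,"ax":0,"ay":0,"az":-30,"fingers":1},{"dx":0,"dy":0,"dz":0.002,"ax":0,"ay":0,"az":-40,"fingers":1},{"dx":0,"dy":0,"dz":0.002,"ax":0,"ay":0,"az":-50,"fingers":1},{"dx":0,"dy":0,"dz":0.002,"ax":0,"ay":0,"az":-60,"fingers":1},{"dx":0,"dy":0,"dz":0.002,"ax":0,"ay":0,"az":-70,"fingers":1},{"dx":0,"dy":0,"dz":0.002,"ax":0,"ay":0,"az":-80,"fingers":1},{"dx":0,"dy":0,"dz":0.002,"ax":0,"ay":0,"az":-90,"fingers":1},{"dx":0,"dy":0,"dz":0.002,"ax":0,"ay":0,"az":-90,"fingers":1},{"dx":0,"dy":0,"dz":0.002,"ax":0,"ay":0,"az":-90,"fingers":1}]'; python3 st.py
python3 -m inch '[{"dx":0,"dy":0,"dz":0,"ax":0,"ay":0,"az":0,"fingers":0.4},{"dx":0,"dy":0,"dz":0,"ax":0,"ay":0,"az":0,"fingers":0.2},{"dx":0,"dy":0,"dz":0,"ax":0,"ay":0,"az":0,"fingers":0},{"dx":0,"dy":0,"dz":0,"ax":0,"ay":0,"az":0,"fingers":-0.2},{"dx":0,"dy":0,"dz":0,"ax":0,"ay":0,"az":0,"fingers":-0.2},{"dx":0,"dy":0,"dz":0,"ax":0,"ay":0,"az":0,"fingers":-0.2}]' 30; python3 st.py
```

```text
time: 9.45
tool_pos: [0.6, 0.2035, 0.001]
tcp_rot: [2.223, 2.22, 0.001]
wrist_force: [-0.6, 0.1, -0.7]
width: 0.999
9.45 q [ 0.288  0.414  1.871 -0.     0.856  0.289] p [0.6    0.2035 0.001 ] F [-0.6  0.1 -0.7] w 0.999
[[ 1.4e-03  1.0e+00  8.0e-04]
 [ 1.0e+00 -1.4e-03  2.0e-04]
 [ 2.0e-04  8.0e-04 -1.0e+00]]
time: 10.2
tool_pos: [0.6004, 0.2036, 0.0014]
tcp_rot: [2.222, 2.219, 0.002]
wrist_force: [0.0, -0.5, 4.0]
width: 0.538
10.2 q [ 0.288  0.413  1.871 -0.     0.856  0.289] p [0.6004 0.2036 0.0014] F [ 0.  -0.5  4. ] w 0.538
[[ 1.5e-03  1.0e+00  1.6e-03]
 [ 1.0e+00 -1.5e-03  3.0e-04]
 [ 3.0e-04  1.6e-03 -1.0e+00]]
```

```bash

python3 -m inch '[{"dx":0,"dy":0,"dz":-0.02,"ax":0,"ay":0,"az":0,"fingers":-0.2},{"dx":0,"dy":0,"dz":-0.06,"ax":0,"ay":0,"az":0,"fingers":-0.2},{"dx":0,"dy":0,"dz":-0.12,"ax":0,"ay":0,"az":0,"fingers":-0.2},{"dx":0,"dy":0,"dz":-0.18,"ax":0,"ay":0,"az":0,"fingers":-0.2},{"dx":0,"dy":0,"dz":-0.24,"ax":0,"ay":0,"az":0,"fingers":-0.2},{"dx":0,"dy":0,"dz":-0.30,"ax":0,"ay":0,"az":0,"fingers":-0.2},{"dx":0,"dy":0,"dz":-0.35,"ax":0,"ay":0,"az":0,"fingers":-0.2},{"dx":0,"dy":0,"dz":-0.35,"ax":0,"ay":0,"az":0,"fingers":-0.2}]' 45; python3 st.py; python3 - <<'E'
from h import *
s=bot.read_state(); p=s["tool_pos"]; ims=[]
for c in("top","scene"):
    im,d=bot.read_camera(c); u,v=proj(c,p).astype(int); print(c,u,v); x=max(0,min(640-120,u-60)); y=max(0,min(360,v-60)); ims.append(cv2.resize(im[y:y+120,x:x+120],(400,400),interpolation=cv2.INTER_CUBIC))
cv2.imwrite("pics/held.png",np.hstack(ims))
E
```

```text
time: 11.2
tool_pos: [0.6015, 0.2041, 0.3583]
tcp_rot: [2.219, 2.216, 0.017]
wrist_force: [0.2, 1.2, -5.0]
width: 0.522
11.2 q [0.288 0.131 1.532 0.    1.467 0.289] p [0.6015 0.2041 0.3583] F [ 0.2  1.2 -5. ] w 0.522
[[ 0.0014  0.9999  0.0115]
 [ 1.     -0.0014  0.0035]
 [ 0.0035  0.0115 -0.9999]]
top 174 187
scene 180 97
```

View pics/held.png

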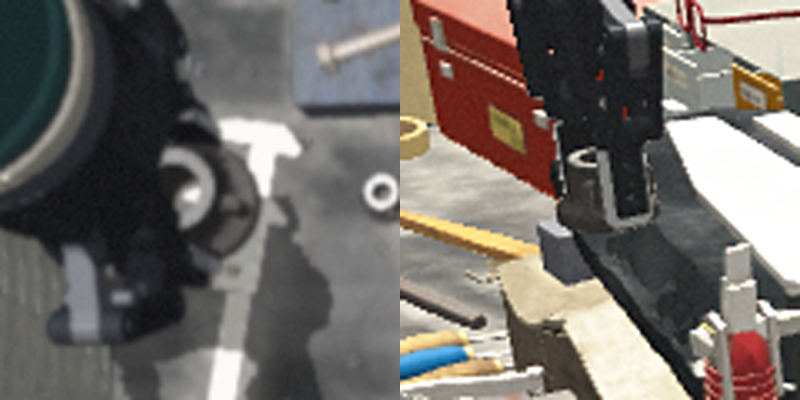

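```bash
python3 - <<'E'
from h import *
for c in("top","scene"):
    P=np.load(c+"0.npz")["P"].reshape(-1,3); a=np.array([.6,.204]);b=np.array([.412,-.16]); u=(b-a)/np.linalg.norm(b-a); n=np.array([-u[1],u[0]])
    t=(P[:,:2]-a)@u; w=(P[:,:2]-a)@n; k=(t>-.08)&(t<.5)&(abs(w)<.1)&(P[:,2]>.1)&(P[:,2]<.6); q=P[k]; print(c,len(q), [ (round(z,2),((q[:,2]>z)&(q[:,2]<z+.03)).sum()) for z in np.arange(.1,.6,.03)])
    h=q[q[:,2]>.24]; print(np.percentile(h,[0,50,100],axis=0).round(3) if len(h) else 0)
E
```

```text
top 4268 [(np.float64(0.1), np.int64(191)), (np.float64(0.13), np.int64(76)), (np.float64(0.16), np.int64(117)), (np.float64(0.19), np.int64(3827)), (np.float64(0.22), np.int64(39)), (np.float64(0.25), np.int64(2)), (np.float64(0.28), np.int64(0)), (np.float64(0.31), np.int64(2)), (np.float64(0.34), np.int64(14)), (np.float64(0.37), np.int64(0)), (np.float64(0.4), np.int64(0)), (np.float64(0.43), np.int64(0)), (np.float64(0.46), np.int64(0)), (np.float64(0.49), np.int64(0)), (np.float64(0.52), np.int64(0)), (np.float64(0.55), np.int64(0)), (np.float64(0.58), np.int64(0))]
[[0.461 0.151 0.242]
 [0.464 0.155 0.341]
 [0.486 0.201 0.349]]
scene 2112 [(np.float64(0.1), np.int64(56)), (np.float64(0.13), np.int64(0)), (np.float64(0.16), np.int64(235)), (np.float64(0.19), np.int64(1819)), (np.float64(0.22), np.int64(0)), (np.float64(0.25), np.int64(0)), (np.float64(0.28), np.int64(0)), (np.float64(0.31), np.int64(0)), (np.float64(0.34), np.int64(2)), (np.float64(0.37), np.int64(0)), (np.float64(0.4), np.int64(0)), (np.float64(0.43), np.int64(0)), (np.float64(0.46), np.int64(0)), (np.float64(0.49), np.int64(0)), (np.float64(0.52), np.int64(0)), (np.float64(0.55), np.int64(0)), (np.float64(0.58), np.int64(0))]
[[0.46  0.149 0.347]
 [0.461 0.15  0.347]
 [0.461 0.151 0.348]]
```

```bash

python3 -m inch '[{"dx":-0.05,"dy":0,"dz":0,"ax":0,"ay":0,"az":0,"fingers":-0.2},{"dx":-0.1,"dy":-0.01,"dz":0,"ax":0,"ay":0,"az":2,"fingers":-0.2},{"dx":-0.15,"dy":-0.04,"dz":0,"ax":0,"ay":0,"az":4,"fingers":-0.2},{"dx":-0.2,"dy":-0.07,"dz":0,"ax":0,"ay":0,"az":6,"fingers":-0.2},{"dx":-0.25,"dy":-0.1,"dz":0,"ax":0,"ay":0,"az":8.8,"fingers":-0.2},{"dx":-0.3,"dy":-0.13,"dz":0,"ax":0,"ay":0,"az":8.8,"fingers":-0.2},{"dx":-0.34,"dy":-0.16,"dz":0,"ax":0,"ay":0,"az":8.8,"fingers":-0.2},{"dx":-0.364,"dy":-0.189,"dz":0,"ax":0,"ay":0,"az":8.8,"fingers":-0.2},{"dx":-0.364,"dy":-0.189,"dz":0,"ax":0,"ay":0,"az":8.8,"fingers":-0.2},{"dx":-0.364,"dy":-0.189,"dz":0,"ax":0,"ay":0,"az":8.8,"fingers":-0.2},{"dx":-0.364,"dy":-0.189,"dz":0,"ax":0,"ay":0,"az":8.8,"fingers":-0.2}]'; python3 st.py
python3 -m inch '[{"dx":0,"dy":0,"dz":0.06,"ax":0,"ay":0,"az":0,"fingers":-0.2},{"dx":0,"dy":0,"dz":0.12,"ax":0,"ay":0,"az":0,"fingers":-0.2},{"dx":0,"dy":0,"dz":0.18,"ax":0,"ay":0,"az":0,"fingers":-0.2},{"dx":0,"dy":0,"dz":0.23,"ax":0,"ay":0,"az":0,"fingers":-0.2},{"dx":0,"dy":0,"dz":0.26,"ax":0,"ay":0,"az":0,"fingers":-0.2},{"dx":0,"dy":0,"dz":0.27,"ax":0,"ay":0,"az":0,"fingers":-0.2},{"dx":0,"dy":0,"dz":0.27,"ax":0,"ay":0,"az":0,"fingers":-0.2},{"dx":0,"dy":0,"dz":0.27,"ax":0,"ay":0,"az":0,"fingers":-0.2}]'; python3 st.py
python3 - <<'E'
from h import *
s=bot.read_state(); ims=[]
for c in("top","scene"):
    im,d=bot.read_camera(c); cv2.imwrite(f"pics/a_{c}.png",im); np.save(f"a_{c}.npy",d); u,v=[int(k) for k in proj(c,s["tool_pos"])]; print(c,u,v); y=max(0,v-60);x=u-60; ims.append(cv2.resize(im[y:y+120,x:x+120],(400,400),interpolation=cv2.INTER_CUBIC))
cv2.imwrite("pics/above.png",np.hstack(ims))
E
```

```text
time: 12.68
tool_pos: [0.4098, -0.1595, 0.3496]
tcp_rot: [-2.384, -2.043, -0.0]
wrist_force: [0.0, 0.0, -3.4]
width: 0.524
12.68 q [-4.290e-01 -2.450e-01  1.904e+00  1.000e-03  1.484e+00 -2.750e-01] p [ 0.4098 -0.1595  0.3496] F [ 0.   0.  -3.4] w 0.524
[[ 0.1532  0.9882 -0.001 ]
 [ 0.9882 -0.1532  0.0015]
 [ 0.0014 -0.0012 -1.    ]]
time: 13.68
tool_pos: [0.4113, -0.1597, 0.0814]
tcp_rot: [2.384, 2.044, 0.003]
wrist_force: [0.2, 0.3, -3.1]
width: 0.521
13.68 q [-4.280e-01 -3.300e-02  2.234e+00  1.000e-03  9.400e-01 -2.750e-01] p [ 0.4113 -0.1597  0.0814] F [ 0.2  0.3 -3.1] w 0.521
[[ 1.528e-01  9.883e-01  2.100e-03]
 [ 9.883e-01 -1.528e-01  1.000e-04]
 [ 5.000e-04  2.000e-03 -1.000e+00]]
top 416 313
scene 412 222
```

View pics/above.png

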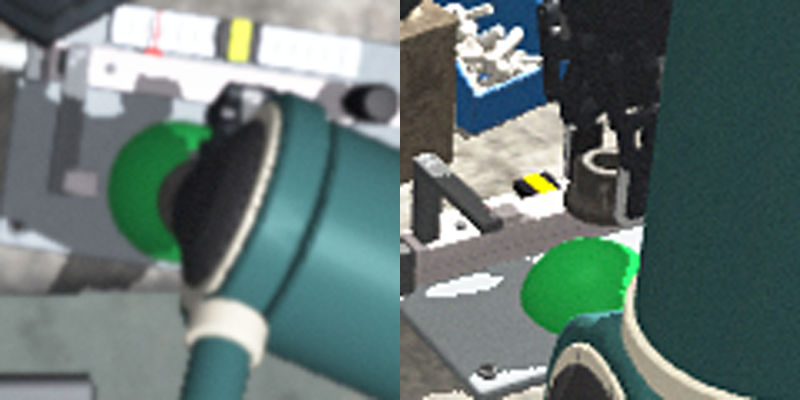

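The casting is held level over the dome, and the tongue is well clear. I use the held casting, whose position is known from the arm, to check the camera bias before lowering.

```bash
python3 - <<'E'
from h import *
from scipy.optimize import least_squares
s=bot.read_state(); t=s["tool_pos"]; b0=t[2]-.0014
c="scene"; im=cv2.imread("pics/a_scene.png"); P=cloud(c,np.load("a_scene.npy"))
k=(abs(P[...,0]-t[0])<.04)&(abs(P[...,1]-t[1])<.04)&(P[...,2]>b0-.004)&(P[...,2]<b0+.034)
for lo,hi in((-.004,.004),(.004,.01),(.01,.02),(.02,.026),(.026,.034)):
    q=P[k&(P[...,2]>b0+lo)&(P[...,2]<b0+hi)]
    if len(q): print(lo,len(q),q.min(0).round(4),q.max(0).round(4), "rad", np.percentile(np.linalg.norm(q[:,:2]-t[:2],axis=1),[10,50,90]).round(4))
# projected silhouettes
for r,z in((.025,b0),(.025,b0+.008),(.023,b0),(.016,b0+.03)):
    a=np.linspace(0,2*np.pi,90); uv=np.array([proj(c,[t[0]+r*np.cos(x),t[1]+r*np.sin(x),z]) for x in a]); print(r,round(z,3),"L",uv[:,0].min().round(1),"R",uv[:,0].max().round(1),"top",uv[:,1].min().round(1),"bot",uv[:,1].max().round(1))
x0=396;y0=196;w=50
cv2.imwrite("pics/z.png",cv2.resize(im[y0:y0+40,x0:x0+50],(800,640),interpolation=cv2.INTER_CUBIC)[:600])
E
```

```text
-0.004 37 [ 0.3837 -0.1561  0.0793] [ 0.4222 -0.1361  0.084 ] rad [0.0217 0.0235 0.0257]
0.004 85 [ 0.3775 -0.1617  0.084 ] [ 0.4414 -0.1352  0.09  ] rad [0.019  0.0225 0.0296]
0.01 133 [ 0.3751 -0.1706  0.09  ] [ 0.4427 -0.139   0.0999] rad [0.0151 0.0223 0.0342]
0.02 103 [ 0.3744 -0.174   0.1   ] [ 0.4483 -0.1407  0.106 ] rad [0.011  0.0202 0.034 ]
0.026 153 [ 0.3739 -0.1764  0.106 ] [ 0.4458 -0.143   0.1138] rad [0.0109 0.0217 0.0347]
0.025 0.08 L 399.6 R 425.3 top 216.1 bot 229.7
0.025 0.088 L 399.9 R 425.7 top 212.7 bot 226.2
0.023 0.08 L 400.6 R 424.3 top 216.6 bot 229.1
0.016 0.11 L 405.4 R 422.1 top 205.5 bot 214.0
```

View pics/z.png

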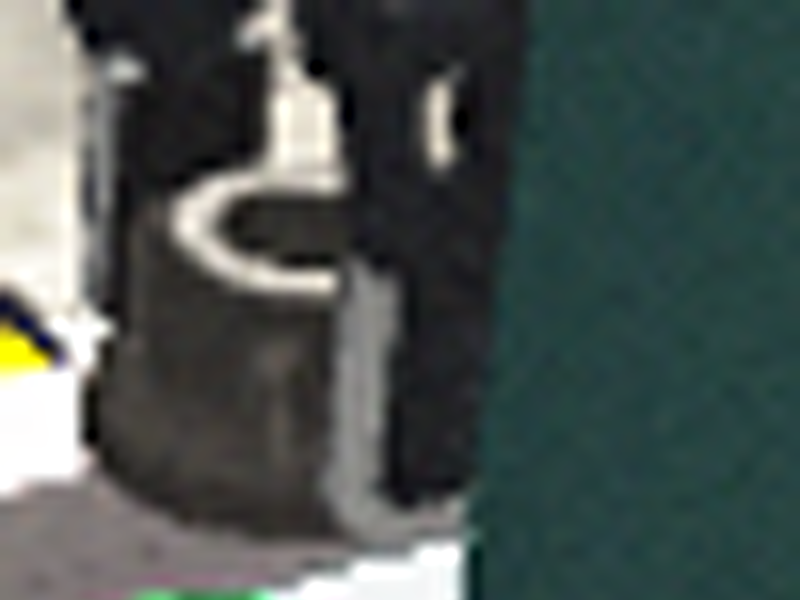

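Held against the arm's pose, the scene camera reads about 1 px to the right. Corrected, both views put the dome top near (0.413, -0.159). I lower to just above contact, then creep.

```bash

python3 -m inch '[{"dx":0.001,"dy":0.0016,"dz":0.015,"ax":0,"ay":0,"az":0,"fingers":-0.2},{"dx":0.001,"dy":0.0016,"dz":0.026,"ax":0,"ay":0,"az":0,"fingers":-0.2},{"dx":0.001,"dy":0.0016,"dz":0.03,"ax":0,"ay":0,"az":0,"fingers":-0.2},{"dx":0.001,"dy":0.0016,"dz":0.03,"ax":0,"ay":0,"az":0,"fingers":-0.2},{"dx":0.001,"dy":0.0016,"dz":0.03,"ax":0,"ay":0,"az":0,"fingers":-0.2}]'; python3 st.py
for i in 1; do python3 -m inch '[{"dx":0,"dy":0,"dz":0.001,"ax":0,"ay":0,"az":0,"fingers":-0.2},{"dx":0,"dy":0,"dz":0.001,"ax":0,"ay":0,"az":0,"fingers":-0.2}]'; python3 -m inch '[{"dx":0,"dy":0,"dz":0.001,"ax":0,"ay":0,"az":0,"fingers":-0.2},{"dx":0,"dy":0,"dz":0.001,"ax":0,"ay":0,"az":0,"fingers":-0.2}]';  python3 st.py; done; python3 -c "
from workcell import bot; print(bot.read_state()['torque'])"
```

```text
time: 14.4
tool_pos: [0.4131, -0.1591, 0.0515]
tcp_rot: [2.384, 2.043, 0.003]
wrist_force: [-0.2, 0.8, -2.8]
width: 0.519
14.4 q [-4.250e-01  1.500e-02  2.252e+00  1.000e-03  8.710e-01 -2.720e-01] p [ 0.4131 -0.1591  0.0515] F [-0.2  0.8 -2.8] w 0.519
[[ 1.531e-01  9.882e-01  2.500e-03]
 [ 9.882e-01 -1.531e-01 -1.000e-04]
 [ 3.000e-04  2.500e-03 -1.000e+00]]
time: 14.65
tool_pos: [0.4132, -0.1592, 0.0506]
tcp_rot: [2.384, 2.043, 0.003]
wrist_force: [0.3, 0.4, -5.0]
width: 0.526
time: 14.9
tool_pos: [0.4132, -0.1592, 0.0496]
tcp_rot: [2.384, 2.043, 0.003]
wrist_force: [0.2, -0.1, -4.1]
width: 0.519
14.9 q [-4.250e-01  1.900e-02  2.254e+00  1.000e-03  8.670e-01 -2.720e-01] p [ 0.4132 -0.1592  0.0496] F [ 0.2 -0.1 -4.1] w 0.519
[[ 1.531e-01  9.882e-01  2.700e-03]
 [ 9.882e-01 -1.531e-01 -2.000e-04]
 [ 2.000e-04  2.700e-03 -1.000e+00]]
[0.00934777 0.04414116 0.01103432]
```

```bash

M='python3 -m inch'; 
python3 -m inch '[{"dx":0,"dy":0,"dz":0.0008,"ax":0,"ay":0,"az":0,"fingers":-0.2},{"dx":0,"dy":0,"dz":0.0008,"ax":0,"ay":0,"az":0,"fingers":-0.2}]' | grep -E "pos|force"
python3 -m inch '[{"dx":0,"dy":0,"dz":0.0008,"ax":0,"ay":0,"az":0,"fingers":-0.2},{"dx":0,"dy":0,"dz":0.0008,"ax":0,"ay":0,"az":0,"fingers":-0.2}]' | grep -E "pos|force"
python3 -m inch '[{"dx":0,"dy":0,"dz":0.0008,"ax":0,"ay":0,"az":0,"fingers":-0.2},{"dx":0,"dy":0,"dz":0.0008,"ax":0,"ay":0,"az":0,"fingers":-0.2}]' | grep -E "pos|force"; python3 -c "
from workcell import bot; print(bot.read_state()['torque'])"
```

```text
tool_pos: [0.4131, -0.1592, 0.0488]
wrist_force: [0.7, 1.4, -3.8]
tool_pos: [0.4132, -0.1592, 0.0484]
wrist_force: [-1.6, 0.4, 2.2]
tool_pos: [0.4132, -0.1593, 0.0483]
wrist_force: [-4.2, 2.1, 6.6]
[ 0.25511537  0.65493018 -0.02100915]
```

Contact came at the predicted height (TCP z 0.0484). I ease the load off a little and open slowly.

```bash

python3 -m inch '[{"dx":0,"dy":0,"dz":-0.0005,"ax":0,"ay":0,"az":0,"fingers":-0.2},{"dx":0,"dy":0,"dz":-0.0005,"ax":0,"ay":0,"az":0,"fingers":-0.2}]' 20 | grep -E "pos|force|width"
python3 -m inch '[{"dx":0,"dy":0,"dz":0,"ax":0,"ay":0,"az":0,"fingers":-0.05},{"dx":0,"dy":0,"dz":0,"ax":0,"ay":0,"az":0,"fingers":0},{"dx":0,"dy":0,"dz":0,"ax":0,"ay":0,"az":0,"fingers":0.04},{"dx":0,"dy":0,"dz":0,"ax":0,"ay":0,"az":0,"fingers":0.08},{"dx":0,"dy":0,"dz":0,"ax":0,"ay":0,"az":0,"fingers":0.12},{"dx":0,"dy":0,"dz":0,"ax":0,"ay":0,"az":0,"fingers":0.16},{"dx":0,"dy":0,"dz":0,"ax":0,"ay":0,"az":0,"fingers":0.16},{"dx":0,"dy":0,"dz":0,"ax":0,"ay":0,"az":0,"fingers":0.16},{"dx":0,"dy":0,"dz":0,"ax":0,"ay":0,"az":0,"fingers":0.16}]'
python3 - <<'E'
from h import *
im,d=bot.read_camera("scene"); cv2.imwrite("pics/r_scene.png",im); print(proj("scene",[.413,-.159,.047]),proj("scene",[.413,-.159,.077]))
cv2.imwrite("pics/rel.png",cv2.resize(im[205:265,380:440],(600,600),interpolation=cv2.INTER_CUBIC))
E
```

```text
tool_pos: [0.4134, -0.1592, 0.0486]
wrist_force: [0.1, 0.1, -3.2]
width: 0.525
time: 17.02
tool_pos: [0.4135, -0.1593, 0.0486]
tcp_rot: [2.384, 2.043, 0.003]
wrist_force: [0.1, -0.0, 0.6]
width: 0.583
[410.10987309 236.36694926] [411.34651781 223.72944109]
```

View pics/rel.png

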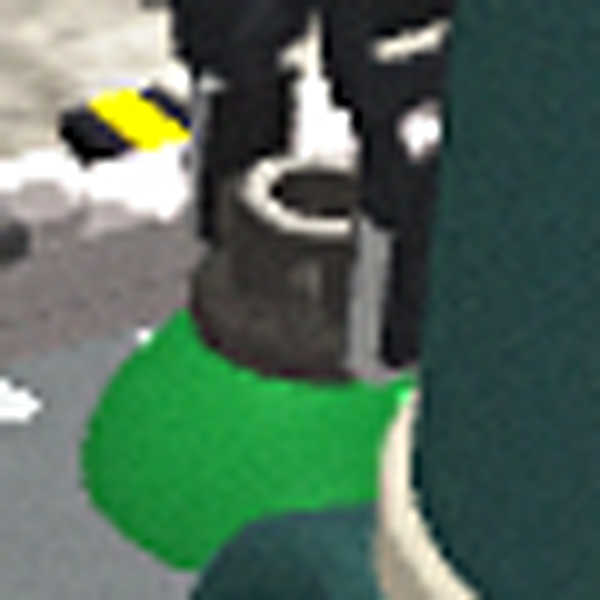

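The casting stands on the dome and the gripper is unloaded. I retreat straight up and check the tilt.

```bash

python3 -m inch '[{"dx":0,"dy":0,"dz":0,"ax":0,"ay":0,"az":0,"fingers":0.3},{"dx":0,"dy":0,"dz":0,"ax":0,"ay":0,"az":0,"fingers":0.5},{"dx":0,"dy":0,"dz":0,"ax":0,"ay":0,"az":0,"fingers":0.5},{"dx":0,"dy":0,"dz":-0.01,"ax":0,"ay":0,"az":0,"fingers":0.5},{"dx":0,"dy":0,"dz":-0.03,"ax":0,"ay":0,"az":0,"fingers":0.5},{"dx":0,"dy":0,"dz":-0.07,"ax":0,"ay":0,"az":0,"fingers":0.5},{"dx":0,"dy":0,"dz":-0.12,"ax":0,"ay":0,"az":0,"fingers":0.5},{"dx":0,"dy":0,"dz":-0.17,"ax":0,"ay":0,"az":0,"fingers":0.5},{"dx":-0.04,"dy":0.02,"dz":-0.17,"ax":0,"ay":0,"az":10,"fingers":0.5},{"dx":-0.08,"dy":0.04,"dz":-0.17,"ax":0,"ay":0,"az":20,"fingers":0.5},{"dx":-0.09,"dy":0.068,"dz":-0.17,"ax":0,"ay":0,"az":30,"fingers":0.5},{"dx":-0.09,"dy":0.068,"dz":-0.17,"ax":0,"ay":0,"az":40,"fingers":0.5},{"dx":-0.09,"dy":0.068,"dz":-0.17,"ax":0,"ay":0,"az":50,"fingers":0.5},{"dx":-0.09,"dy":0.068,"dz":-0.17,"ax":0,"ay":0,"az":60,"fingers":0.5},{"dx":-0.09,"dy":0.068,"dz":-0.17,"ax":0,"ay":0,"az":70,"fingers":0.5},{"dx":-0.09,"dy":0.068,"dz":-0.17,"ax":0,"ay":0,"az":80,"fingers":0.5},{"dx":-0.09,"dy":0.068,"dz":-0.17,"ax":0,"ay":0,"az":90,"fingers":0.5},{"dx":-0.09,"dy":0.068,"dz":-0.17,"ax":0,"ay":0,"az":90,"fingers":0.5},{"dx":-0.09,"dy":0.068,"dz":-0.17,"ax":0,"ay":0,"az":90,"fingers":0.5}]'; python3 st.py
cat > tilt.py <<'E'
from h import *
import sys
n=sys.argv[1]; ims=[]
for c in("scene","top"):
    im,d=bot.read_camera(c); cv2.imwrite(f"pics/{n}_{c}.png",im); P=cloud(c,d)
    k=(np.hypot(P[...,0]-.413,P[...,1]+.159)<.03)&(P[...,2]>.068)&(P[...,2]<.084); q=P[k]; 
    g=cv2.cvtColor(im,cv2.COLOR_BGR2GRAY); b=q[g[k]>120]; print(c,"top pts",len(q),len(b))
    if len(b)>15:
        A=np.c_[b[:,:2]-b[:,:2].mean(0),np.ones(len(b))]; s=np.linalg.lstsq(A,b[:,2],rcond=None)[0]; print(" ring centre",((b.min(0)+b.max(0))/2).round(4),"slope deg",np.degrees(s[:2]).round(1),"z",s[2].round(4))
    u,v=[int(t) for t in proj(c,[.413,-.159,.06])]; ims.append(cv2.resize(im[v-30:v+30,u-30:u+30],(400,400),interpolation=cv2.INTER_CUBIC))
cv2.imwrite(f"pics/{n}.png",np.hstack(ims))
E
python3 tilt.py t1
```

```text
time: 19.45
tool_pos: [0.4664, -0.2586, 0.2192]
tcp_rot: [3.132, -0.237, 0.005]
wrist_force: [-0.3, 0.6, -0.2]
width: 0.749
19.45 q [-5.540e-01  1.000e-03  1.922e+00  1.000e-03  1.215e+00  1.167e+00] p [ 0.4664 -0.2586  0.2192] F [-0.3  0.6 -0.2] w 0.749
[[ 9.886e-01 -1.502e-01  3.300e-03]
 [-1.502e-01 -9.886e-01 -5.000e-04]
 [ 3.300e-03  0.000e+00 -1.000e+00]]
scene top pts 151 73
 ring centre [ 0.4145 -0.1582  0.0739] slope deg [ 1.9 -3.1] z 0.0759
top top pts 200 146
 ring centre [ 0.414  -0.1565  0.0765] slope deg [-2.2 -1.2] z 0.0773
```

View pics/t1.png

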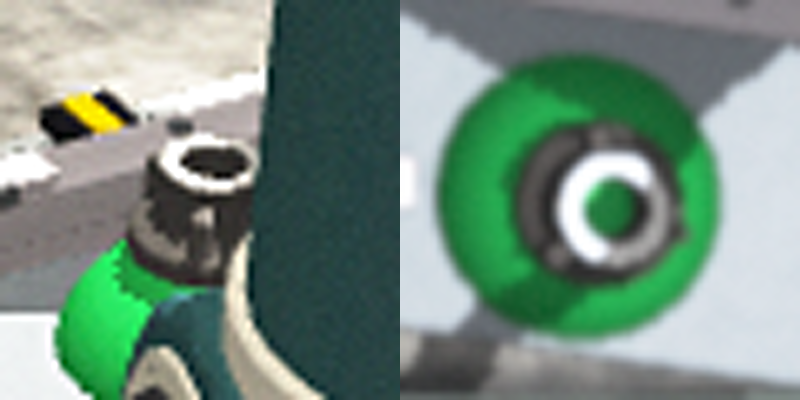

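The casting stands on the dome (top view: dome centre about (579,195) in the crop, ring about (612,207)). I quantify the tilt from the outlines against the projections for a level casting.

```bash
cat > tl2.py <<'E'
from h import *
import sys
from scipy.optimize import least_squares
c="top"; im=cv2.imread(sys.argv[1]); u0,v0=[int(t) for t in proj(c,[.413,-.159,.06])]; S=8
w=cv2.resize(im[v0-30:v0+30,u0-30:u0+30],None,fx=S,fy=S,interpolation=cv2.INTER_CUBIC); hsv=cv2.cvtColor(w,cv2.COLOR_BGR2HSV); g=cv2.cvtColor(w,cv2.COLOR_BGR2GRAY)
px=lambda p:((np.asarray(p)+.5)/S-.5)+[u0-30,v0-30]
yy,xx=np.mgrid[:480,:480]
def hull(m):
    k,l,st,ce=cv2.connectedComponentsWithStats(m.astype(np.uint8)); i=1+np.argmax(st[1:,4]); return cv2.convexHull(max(cv2.findContours((l==i).astype(np.uint8),0,1)[0],key=len))
near=np.hypot(xx-255,yy-240)<120
ring=hull((g>130)&(hsv[...,1]<60)&near); green=(hsv[...,1]>110)&(hsv[...,0]>40)&(hsv[...,0]<90)
dome=hull(green); fl=hull(~green&near)
def pr(h): e=cv2.fitEllipse(h); return px(e[0]).round(2),np.round(np.array(e[1])/S,1)
def circ(x,y,z,r,n=(0,0,1)):
    a=np.linspace(0,2*np.pi,60); n=np.array(n)/np.linalg.norm(n); e1=np.cross(n,[0,1,0]);e1/=np.linalg.norm(e1);e2=np.cross(n,e1)
    q=np.array([proj(c,np.array([x,y,z])+r*(np.cos(t)*e1+np.sin(t)*e2)) for t in a]); return cv2.fitEllipse(q.astype(np.float32)[:,None])
print("meas ring",pr(ring),"flange",pr(fl),"dome",pr(dome))
for x,y in((.413,-.159),):
    K,V=cal(c); C=np.linalg.inv(V)[:3,3]; o=np.array([x,y,.002]); d=C-o; D=np.linalg.norm(d); n=d/D
    e=circ(*(o+n*.045**2/D),.045*np.sqrt(1-(.045/D)**2),n)
    print("pred ring",[np.round(circ(x,y,.077,.0165)[i],2) for i in(0,1)],"flange top",np.round(circ(x,y,.057,.025)[0],2),"flange bot",np.round(circ(x,y,.047,.025)[0],2),"dome",np.round(e[0],2),np.round(e[1],1))
E
python3 tl2.py pics/t1_top.png
python3 - <<'E'
# level reference: ring vs flange on bench at start
from h import *
im=cv2.imread("pics/top0.png"); print("bench pred shift", proj("top",[.6,.2035,.03]).round(2), proj("top",[.6,.2035,.005]).round(2))
E
```

```text
meas ring (array([414.34, 311.75]), array([16.6, 17.8])) flange (array([412.68, 311.14]), array([24.8, 26.2])) dome (array([409.37, 310.05]), array([41.4, 42.2]))
pred ring [array([415.45, 312.09]), array([17.25, 17.58])] flange top [413.61 311.43] flange bot [412.72 311.1 ] dome [409.14 309.84] [43.5 44.6]
bench pred shift [231.47 222.06] [234.18 223.65]
```

```bash
cat > tl3.py <<'E'
from h import *
from scipy.optimize import least_squares
def plane(q):
    f=least_squares(lambda p:(p[0]+(q[:,0]-.413)*p[1]+(q[:,1]+.159)*p[2]-q[:,2]),[.07,0,0],loss="soft_l1",f_scale=.0015).x; return f[0].round(4),np.degrees(f[1:]).round(2),len(q)
for c in("top","scene"):
    fr=[bot.read_camera(c) for _ in range(10)]; D=np.array([d for _,d in fr]); D[D==0]=np.nan
    im=np.median([i for i,_ in fr],0).astype(np.uint8); cv2.imwrite(f"pics/avg_{c}.png",im)
    d=np.nanmedian(D,0); P=cloud(c,np.nan_to_num(d)); g=cv2.cvtColor(im,cv2.COLOR_BGR2GRAY); hs=cv2.cvtColor(im,cv2.COLOR_BGR2HSV)
    k=(np.hypot(P[...,0]-.4135,P[...,1]+.158)<.018)&(P[...,2]>.071)&(P[...,2]<.083)&(hs[...,1]<70)
    er=k&(g>100)
    print(c,"ring",plane(P[er]),"bbox",P[er].min(0).round(4),P[er].max(0).round(4),"all",plane(P[k]))
    B=(P[...,2]>.004)&(P[...,2]<.016)&(P[...,0]>.36)&(P[...,0]<.46)&(P[...,1]>-.28)&(P[...,1]<-.06)&(hs[...,1]<60)&(g>140); print("  base",plane(P[B]))
    gr=(hs[...,1]>110)&(hs[...,0]>40)&(hs[...,0]<90)&(np.hypot(P[...,0]-.413,P[...,1]+.159)<.05)&(P[...,2]>.013)&(P[...,2]<.05); q=P[gr]
    print("  dome",least_squares(lambda x:np.linalg.norm(q-x,axis=1)-.045,[.413,-.159,.002],loss="soft_l1",f_scale=.001).x.round(4))
E
python3 tl3.py
```

```text
top ring (np.float64(0.0775), array([-1.17, -1.54]), 158) bbox [ 0.3977 -0.1735  0.0711] [ 0.43   -0.1416  0.0796] all (np.float64(0.0774), array([-1.02, -1.29]), 166)
  base (np.float64(0.0107), array([0.02, 0.04]), 2820)
  dome [ 0.4122 -0.1581  0.0027]
scene ring (np.float64(0.0764), array([-0.79, -0.77]), 67) bbox [ 0.3979 -0.1754  0.0748] [ 0.4279 -0.1448  0.0774] all (np.float64(0.0754), array([ 1.23, -1.88]), 115)
  base (np.float64(0.0094), array([ 0.06, -0.05]), 586)
  dome [ 0.4125 -0.1608  0.0013]tl3.py:8: RuntimeWarning: All-NaN slice encountered
  d=np.nanmedian(D,0); P=cloud(c,np.nan_to_num(d)); g=cv2.cvtColor(im,cv2.COLOR_BGR2GRAY); hs=cv2.cvtColor(im,cv2.COLOR_BGR2HSV)
```

From 10-frame averages, the casting's tilt is about 1–2° and its offset under about 1 mm. It is standing level, so I go down to the knob, with the jaws along the pull.

```bash

python3 -m inch '[{"dx":0,"dy":0,"dz":0.04,"ax":0,"ay":0,"az":0,"fingers":0.4},{"dx":0,"dy":0,"dz":0.08,"ax":0,"ay":0,"az":0,"fingers":0.4},{"dx":0,"dy":0,"dz":0.11,"ax":0,"ay":0,"az":0,"fingers":0.4},{"dx":0,"dy":0,"dz":0.135,"ax":0,"ay":0,"az":0,"fingers":0.4},{"dx":0,"dy":0,"dz":0.15,"ax":0,"ay":0,"az":0,"fingers":0.4},{"dx":0,"dy":0,"dz":0.15,"ax":0,"ay":0,"az":0,"fingers":0.4},{"dx":0,"dy":0,"dz":0.15,"ax":0,"ay":0,"az":0,"fingers":0.4}]'; python3 st.py
python3 -m inch '[{"dx":0,"dy":0,"dz":0,"ax":0,"ay":0,"az":0,"fingers":0},{"dx":0,"dy":0,"dz":0,"ax":0,"ay":0,"az":0,"fingers":-0.3},{"dx":0,"dy":0,"dz":0,"ax":0,"ay":0,"az":0,"fingers":-0.6},{"dx":0,"dy":0,"dz":0,"ax":0,"ay":0,"az":0,"fingers":-0.7},{"dx":0,"dy":0,"dz":0,"ax":0,"ay":0,"az":0,"fingers":-0.7},{"dx":0,"dy":0,"dz":0,"ax":0,"ay":0,"az":0,"fingers":-0.7},{"dx":0,"dy":0,"dz":0,"ax":0,"ay":0,"az":0,"fingers":-0.7}]' 60; python3 st.py
```

```text
time: 21.42
tool_pos: [0.4676, -0.2592, 0.0698]
tcp_rot: [3.131, -0.241, 0.007]
wrist_force: [-0.2, -0.2, 0.4]
width: 0.699
21.43 q [-5.530e-01  1.560e-01  2.056e+00  2.000e-03  9.250e-01  1.170e+00] p [ 0.4676 -0.2592  0.0698] F [-0.2 -0.2  0.4] w 0.699
[[ 9.882e-01 -1.531e-01  4.500e-03]
 [-1.531e-01 -9.882e-01 -1.200e-03]
 [ 4.600e-03  5.000e-04 -1.000e+00]]
time: 22.3
tool_pos: [0.4682, -0.2596, 0.071]
tcp_rot: [3.131, -0.241, 0.009]
wrist_force: [-1.0, 0.9, 5.9]
width: 0.262
22.3 q [-5.540e-01  1.550e-01  2.055e+00  1.000e-03  9.250e-01  1.170e+00] p [ 0.4682 -0.2596  0.071 ] F [-1.   0.9  5.9] w 0.262
[[ 0.9882 -0.153   0.0057]
 [-0.153  -0.9882 -0.0022]
 [ 0.006   0.0013 -1.    ]]
```

```bash

python3 -m inch '[{"dx":0,"dy":0.006,"dz":0,"ax":0,"ay":0,"az":0,"fingers":-0.7},{"dx":0,"dy":0.012,"dz":0,"ax":0,"ay":0,"az":0,"fingers":-0.7},{"dx":0,"dy":0.018,"dz":0,"ax":0,"ay":0,"az":0,"fingers":-0.7},{"dx":0,"dy":0.024,"dz":0,"ax":0,"ay":0,"az":0,"fingers":-0.7},{"dx":0,"dy":0.03,"dz":0,"ax":0,"ay":0,"az":0,"fingers":-0.7},{"dx":0,"dy":0.036,"dz":0,"ax":0,"ay":0,"az":0,"fingers":-0.7},{"dx":0,"dy":0.042,"dz":0,"ax":0,"ay":0,"az":0,"fingers":-0.7},{"dx":0,"dy":0.047,"dz":0,"ax":0,"ay":0,"az":0,"fingers":-0.7},{"dx":0,"dy":0.05,"dz":0,"ax":0,"ay":0,"az":0,"fingers":-0.7},{"dx":0,"dy":0.05,"dz":0,"ax":0,"ay":0,"az":0,"fingers":-0.7},{"dx":0,"dy":0.05,"dz":0,"ax":0,"ay":0,"az":0,"fingers":-0.7}]'; python3 st.py
python3 - <<'E'
from h import *
im,d=bot.read_camera("top"); cv2.imwrite("pics/p_top.png",im); im2,_=bot.read_camera("scene"); cv2.imwrite("pics/p_scene.png",im2)
a=cv2.resize(im[250:330,370:450],(400,400),interpolation=cv2.INTER_CUBIC); b=cv2.resize(im2[190:270,360:440],(400,400),interpolation=cv2.INTER_CUBIC)
cv2.imwrite("pics/pull.png",np.hstack([a,b]))
E
```

```text
time: 23.68
tool_pos: [0.4603, -0.3071, 0.071]
tcp_rot: [-3.13, 0.242, -0.007]
wrist_force: [0.8, 8.4, 5.0]
width: 0.261
23.68 q [-0.636  0.189  2.015  0.005  0.935  1.086] p [ 0.4603 -0.3071  0.071 ] F [0.8 8.4 5. ] w 0.261
[[ 0.9881 -0.1536  0.0048]
 [-0.1536 -0.9881  0.0016]
 [ 0.0045 -0.0023 -1.    ]]
```

View pics/pull.png

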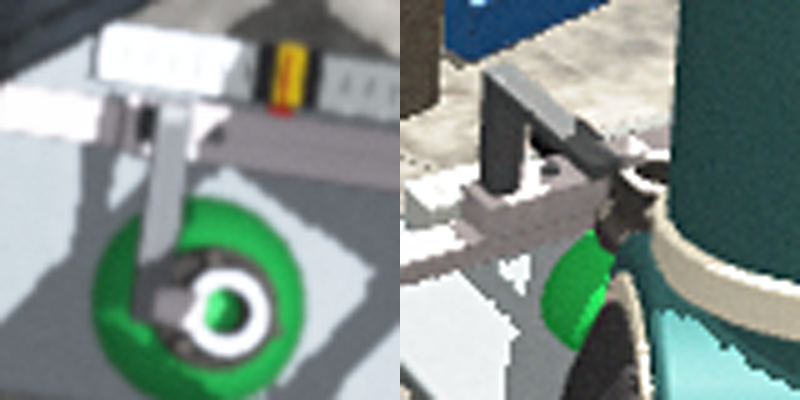

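The red pointer sits within the yellow band, slightly left of its middle (pointer about 288, band 276–305 in the crop). The tongue passes over the casting, which still stands. I add 2 mm, then check numerically.

```bash

python3 -m inch '[{"dx":0,"dy":0.001,"dz":0,"ax":0,"ay":0,"az":0,"fingers":-0.7},{"dx":0,"dy":0.002,"dz":0,"ax":0,"ay":0,"az":0,"fingers":-0.7},{"dx":0,"dy":0.002,"dz":0,"ax":0,"ay":0,"az":0,"fingers":-0.7},{"dx":0,"dy":0.002,"dz":0,"ax":0,"ay":0,"az":0,"fingers":-0.7}]'; python3 st.py; python3 tl3.py 2>/dev/null; python3 - <<'E'
from h import *
def ray(u,v,z):
    K,V=cal("top"); I=np.linalg.inv(V); d=I[:3,:3]@np.linalg.inv(K)@[u,v,1]; o=I[:3,3]; return (o+d*(z-o[2])/d[2])[:2]
X=np.array([.153,.988]); im=cv2.imread("pics/avg_top.png"); cv2.imwrite("pics/fin.png",cv2.resize(im[252:282,405:445],(800,600),interpolation=cv2.INTER_CUBIC))
h=cv2.cvtColor(im,cv2.COLOR_BGR2HSV).astype(int)[250:280,410:445]
for y in range(5,24): print(250+y,"".join("R" if (a<12 or a>170) and s>90 else "Y" if 12<=a<36 and s>90 else "." for a,s,_ in h[y]))
s=bot.read_state(); p0=np.array([.4682,-.2596]); print("travel est",-(s["tool_pos"][:2]-p0)@X)
E
```

```text
time: 24.28
tool_pos: [0.4603, -0.3072, 0.071]
tcp_rot: [-3.127, 0.242, -0.007]
wrist_force: [2.5, 8.5, 3.8]
width: 0.258
24.27 q [-0.638  0.19   2.014  0.008  0.937  1.082] p [ 0.4603 -0.3072  0.071 ] F [2.5 8.5 3.8] w 0.258
[[ 0.9881 -0.1539  0.0049]
 [-0.1539 -0.9881  0.0048]
 [ 0.0041 -0.0055 -1.    ]]
top ring (np.float64(0.0775), array([-1.22,  0.13]), 131) bbox [ 0.3977 -0.174   0.071 ] [ 0.43   -0.1431  0.0791] all (np.float64(0.0775), array([-1.14, -0.11]), 132)
  base (np.float64(0.0108), array([-0.06,  0.07]), 1745)
  dome [ 0.4122 -0.1581  0.0026]
scene ring (np.float64(0.0765), array([-0.4, -0.8]), 28) bbox [ 0.4028 -0.1724  0.0743] [ 0.4249 -0.1449  0.0775] all (np.float64(0.0752), array([-1.72, -1.63]), 56)
  base (np.float64(0.0095), array([-0.24, -0.11]), 385)
  dome [ 0.4127 -0.161   0.0013]
255 ...................................
256 ...................................
257 ...................................
258 ................YYYY...............
259 ...............YYYYYYY.............
260 ...............YYYYYYY.............
261 ...............YYYYYYY.............
262 ...............YYYYYYY.............
263 ..............YYYYYYYY.............
264 ..............YYYYYYYY.............
265 ..............YYYYYYYY.............
266 ..............YYYYYYY..............
267 ..............YYYYYYY..............
268 ..............YYYYYYY..............
269 ..............YYYYYYY..............
270 ..............YYYYYYY..............
271 ..............RRRYYY...............
272 ..............RRRRR................
273 ...................................
travel est 0.04827274905713344
```

View pics/fin.png

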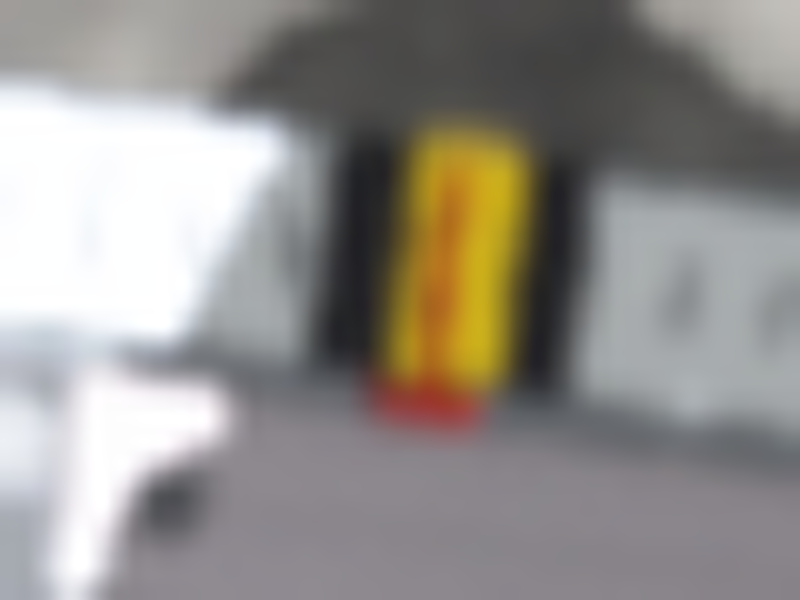

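The pointer is about 1–2 mm left of the band's middle. The arm gives about 2 mm under the spring, so I ask for 4 mm more.

```bash

python3 -m inch '[{"dx":0,"dy":0.002,"dz":0,"ax":0,"ay":0,"az":0,"fingers":-0.7},{"dx":0,"dy":0.004,"dz":0,"ax":0,"ay":0,"az":0,"fingers":-0.7},{"dx":0,"dy":0.004,"dz":0,"ax":0,"ay":0,"az":0,"fingers":-0.7},{"dx":0,"dy":0.004,"dz":0,"ax":0,"ay":0,"az":0,"fingers":-0.7},{"dx":0,"dy":0.004,"dz":0,"ax":0,"ay":0,"az":0,"fingers":-0.7},{"dx":0,"dy":0.004,"dz":0,"ax":0,"ay":0,"az":0,"fingers":-0.7},{"dx":0,"dy":0.004,"dz":0,"ax":0,"ay":0,"az":0,"fingers":-0.7},{"dx":0,"dy":0.004,"dz":0,"ax":0,"ay":0,"az":0,"fingers":-0.7}]'; python3 st.py; cat > rp.py <<'E'
from h import *
im=np.median([bot.read_camera("top")[0] for _ in range(8)],0).astype(int)
for v in range(259,271,2):
    r=im[v,420:440]; yel=(r[:,2]>110)&(r[:,0]<90)&(r[:,2]-r[:,0]>70); x=np.arange(420,440)
    gd=np.where(yel,r[:,2]-r[:,1],0); w=np.clip(gd-np.median(gd[yel])-8,0,None); print(v,"band",x[yel].min(),x[yel].max(),"mid",x[yel].mean(),"pointer",((x*w).sum()/max(w.sum(),1e-9)).round(2), "G",r[yel,1].tolist())
E
python3 rp.py; python3 st.py|head -1
```

```text
time: 26.28
tool_pos: [0.4599, -0.3095, 0.071]
tcp_rot: [-3.124, 0.242, -0.007]
wrist_force: [2.1, 8.5, 3.1]
width: 0.261
26.27 q [-0.643  0.192  2.011  0.011  0.939  1.076] p [ 0.4599 -0.3095  0.071 ] F [2.1 8.5 3.1] w 0.261
[[ 0.988  -0.1541  0.005 ]
 [-0.1542 -0.988   0.0078]
 [ 0.0037 -0.0085 -1.    ]]
259 band 426 430 mid 428.0 pointer 0.0 G [134, 153, 151, 141, 125]
261 band 425 430 mid 427.5 pointer 428.42 G [102, 162, 165, 131, 140, 149]
263 band 425 430 mid 427.5 pointer 428.27 G [111, 162, 153, 113, 135, 131]
265 band 425 430 mid 427.5 pointer 427.77 G [129, 160, 137, 114, 144, 112]
267 band 425 430 mid 427.5 pointer 427.61 G [145, 159, 121, 115, 145, 100]
269 band 424 429 mid 426.5 pointer 427.45 G [100, 157, 158, 114, 126, 145]
26.68 q [-0.643  0.192  2.011  0.011  0.939  1.076] p [ 0.4599 -0.3094  0.071 ] F [1.7 9.5 4.5] w 0.258
```

The pointer is now centred in the band, within about 1 px (2 mm), and the hold is steady. I run a last check on the casting and hand in.

```bash
python3 tl3.py 2>/dev/null | grep -E "ring"; python3 st.py|head -1; python3 -c "
from workcell import bot; print(bot.finish_job())"
```

```text
top ring (np.float64(0.0775), array([-0.91, -0.58]), 132) bbox [ 0.3978 -0.1742  0.0712] [ 0.43   -0.1431  0.0795] all (np.float64(0.0775), array([-0.91, -0.58]), 132)
scene ring (np.float64(0.0759), array([3.29, 1.46]), 24) bbox [ 0.4031 -0.1722  0.0722] [ 0.4251 -0.1449  0.0775] all (np.float64(0.0748), array([-1.58, -0.86]), 51)
27.68 q [-0.643  0.192  2.011  0.011  0.939  1.076] p [ 0.4599 -0.3094  0.071 ] F [1.7 9.3 4.1] w 0.259
the job is handed in; nothing more can be done
None
```

I stood the largest casting on top of the green dome, let go of it, and pulled the slide out by its knob until the red pointer was over the yellow band. I handed the job in at about 28 s, still holding the slide against its spring.

- **Casting:** in the last check its top was at 77.5 mm and tilted about 1° from level, measured from averaged top-camera depth. The scene camera's final fit gave 3.6°, but it rested on only 24 visible points because the arm and tongue hid most of the casting. It gave about 1° before the pull. The casting sits roughly 1 mm or less from the dome's top point.
- **Pointer:** it stands within about 1 pixel (2 mm) of the band's middle, at about 50 mm of travel. The hold was steady, with about 9.5 N on the wrist from the spring.
- **Tongue:** the picture taken just before the last few millimetres of pull shows it over the casting. The casting's measured height and position did not change between checks before and after the pull, so I see no sign of contact.
- **Not separately checked:** I did not measure the oil can, strap or dial gauge again at the end. No move went near them.

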